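Put the laundry containers back on their own drip mats

TASK

The three laundry containers are standing on each other's drip mats: stand each upright in the middle of the mat of its own shape, the round jar on the round mat, the square tin squared up on the square mat and the oblong tub lined up along the oblong mat, then stand the dosing cup, mouth up, in the middle of the jar's lid. The wooden board is a free place to park a container meanwhile and must be empty at the end. Tip nothing over and leave the soap dish where it is.

Things in the scene. Friction and masses are not known exactly. Their poses are not given: they have to be found in the camera images.
- jar: Closed round jar, clear plastic with a white flat-topped lid, 62 mm diameter, straight-sided, 110 mm high, about 0.25 kg, loose. Origin at the centre of its underside, z up. It starts on the square mat.
- tin: Closed square tin, bare aluminium, 60 x 60 mm, 105 mm high, about 0.3 kg, loose. Origin at the centre of its underside, x and y along its sides, z up. It starts on the oblong mat.
- tub: Closed oblong tub, grey plastic with a white lid, 84 mm (along its x) by 46 mm (along its y), 100 mm high, about 0.3 kg, loose. Origin at the centre of its underside, z up. It starts on the round mat.
- cup: Small open dosing cup, white plastic, 48 mm outer diameter, straight 3 mm wall, 45 mm high, about 0.04 kg, loose, standing mouth up on the worktop. Origin at the centre of its underside, z up.
- round_mat: Round drip mat, flat black rubber disc, 96 mm diameter, 5 mm thick, fixed. Origin at the centre of its underside, on the worktop, so its top is 5 mm above it.
- square_mat: Square drip mat, flat black rubber, 90 x 90 mm, 5 mm thick, fixed. Origin at the centre of its underside, x and y along its sides, top 5 mm above the origin.
- oblong_mat: Oblong drip mat, flat black rubber, 114 mm (along its x) by 76 mm (along its y), 5 mm thick, fixed. Origin at the centre of its underside, top 5 mm above the origin.
- board: Flat wooden board, 120 x 120 mm, 10 mm thick, fixed and empty at the start: the free spot. Origin at the centre of its underside, x and y along its sides, top 10 mm above the origin.
- soap_dish: White ceramic soap dish holding a bar of soap, 110 mm (x) by 75 mm (y), 28 mm high over the soap, loose: a bystander to be left in place. Origin at the centre of its underside. Other bystanders not listed: a bottle cap and a thread spool, under 30 mm high, lie between the mats; taller things stand along the back and sides of the worktop, beyond x = 0.74 m or |y| = 0.45 m.
There are look-alikes about, which are no part of the job. What is shaped like the jar but pink is not meant.

How it is judged:
By the outcome, as a careful person would: the job done as asked, in the order asked, and still so for the second after the job is handed in, with the robot touching nothing.
It also fails if it takes over 128 s, if anything falls off the work surface, if the arm or the gripper's body presses on something with over 40 N, if the wrist force passes 120 N, or if a joint passes its speed limit or range.

ROBOT

A 6-joint arm with a two-finger parallel gripper is mounted at the origin on the work surface. World frame = base frame: x ahead of the robot, y to its left, z up, the work surface at z = 0. Lengths are in mm, angles in degrees, forces in N, time in s.
With the tool pointing down it reaches from about 350 to 850 mm from the base axis. Payload 8.1 kg.
Tool frame: the origin (TCP) lies at the very end of the fingers, on their centre line; the grasp point (between the pads) lies 19 mm behind it (r.grasp_offset is the distance from the TCP to the grasp point, in mm); z points along the fingers, y is the line along which they close (so a half turn about z gives the same grasp; the last joint's range is limited). The gripper opens to 85 mm and grips with 20 to 120 N. Pads are 22 mm wide; open, the fingers measure 114 mm over their backs; the gripper's body (76 mm by 85 mm) begins 54 mm behind the grasp point. The pads swing forward as they close: fully open they stand 13 mm farther back than shut.
Start: joints at [58.934, 7.471, 85.268, -0, 87.261, -4.893], TCP at [264.627, 538.496, 231.292] pointing down, gripper open.
Joint ranges: [-169.43, 169.43], [-51.17, 129.36], [1.28, 143.12], [-76.62, 256.62], [0, 156.53], [-152.29, 152.29]. Speed limits (degrees/s): [136.94, 136.94, 159.86, 180, 180, 180].

INTERFACE

Orientations are given as [roll, pitch, yaw] about the fixed x, y, z axes, in that order (R = Rz(yaw) Ry(pitch) Rx(roll)).
In Python, from bench import r gives the robot as it stands.
- The arm moves only by the tool carry_out, never from a script. Its argument "commands" is a list of rows, each an object with "jaw": the finger opening in m, from 0 to 0.0854; "translation": the shift along the tool's x, y, z in m, a list of three; "spin": the turn about the tool's z in rad. A call has exactly 8 rows; each row shifts and turns the commanded pose from where the row before left it, along the tool's axes as they then stand; what a row does not reach is not made up. A row lasts 1/12 s, in which the tool goes at most 41.7 mm and 7.16 degrees, less where a joint would pass 70% of its speed; a pose out of reach is approached as far as the arm can. A call is refused whole if a number of a shift passes 0.0417 or a number of a turn 0.125, either way. A call with a gripper value outside its range is refused whole. The fingers move at their own pace and stop on an object; "squeeze" is the grip in N (left out, the last holds). Time passes only in rows, so rows that do not move let the fingers close, or fill a call up. It gives the time, the measured TCP pose, the force, the opening and the grip force at its end, in the units of the state.
- r.sense(): the state, without advancing time (a new reading comes with each control period).
- r.snapshot(name): name is "side" or "top"; returns a dict with "pixels" (420x560x3 uint8, blue, green, red), "K" (3x3 intrinsics, pixels), "extrinsics" (4x4, takes a point from camera to world coordinates). Camera axes: x right, y down, z forward; pixel columns grow to the right and rows downward; lengths in mm; the calibration is good to about 2 mm. A picture is of the moment at which its call begins. There is no depth.
- r.hand_in(): hands the job in; it is judged then, once.
Trained networks look in a picture, given as the dict that the camera call returned (one of the last four; its "shot" number tells which), for a name from the list of things; names that differ only in an ending like _2 or _b are one class to them, and where a whole thing is asked for, a point or a joint stands for the part that bears it (a point fixed in the world has none). Each returns a list of dicts, best first, with "score" (0 to 1); they miss things now and then, are a little off and sometimes report something else, mostly with a low value. They report only what shows in the picture. A call takes as long as a camera call. They do not tell look-alikes from the thing itself.
- r.spot_in(picture, target): "xy" ([column, row] in pixels, amid what is visible of it).
- r.regions_of(picture, target): "pixels" (420x560 bool, what is visible of it) and "xy" ([column, row] in pixels, amid what is visible of it).
- r.landmark_of(picture, target): "xy" ([column, row] in pixels: a listed point, or the origin of a listed thing).
The state is a dict: "time": time; "joint_pos": joint angles; "qd": joint speeds; "joint_efforts": joint torques, N m; "tool_pos": TCP position; "tcp_rot": TCP orientation; "ft_force": force on the tool from outside, world axes, zero at the start; "wrist_torque": the same for the moment, N m; "finger_gap": finger opening in mm; "grip_force": force on a finger pad.
Only numpy, scipy, OpenCV 4.12 (cv2) and the standard library are available. Lean on these libraries where they do the work, as an engineer would, in place of code of your own. Each camera call takes 0.05 s, during which the arm holds its last target. There are 200 camera calls.

## Working session

There is one attempt and no reset: what is moved stays moved. The work goes in short steps, Python scripts to look and compute and a tool call to move; the robot and the scene stay as the last step left them, time stands still between calls to the robot, and variables do not carry over. Pictures are saved under pics/ and viewed, at most 14 in all, crops included, and the job is handed in when it is done.

Besides the shell and the picture viewer there is one more tool, called after ">>>" by a JSON object that holds its "op" and its "data", one argument or row to a line. carry_out: Moves the arm, as the interface text tells. Its arguments: {"type":"object","properties":{"commands":{"type":"array","items":{"type":"object","properties":{"jaw":{"type":"number"},"translation":{"type":"array","items":{"type":"number"}},"spin":{"type":"number"}}}},"squeeze":{"type":"number"}},"required":["commands"]}

```bash
ls; mkdir -p pics; python3 - <<'E'
from bench import r
import cv2
for n in("top","side"):
    p=r.snapshot(n); cv2.imwrite(f"pics/{n}0.png",p["pixels"]); print(n,p["K"],p["extrinsics"])
s=r.sense();print(s["time"],s["tool_pos"],s["tcp_rot"],s["finger_gap"])
E
```

```text
pics
top [[388.42513462   0.         274.25786518]
 [  0.         388.42513462 214.02542047]
 [  0.           0.           1.        ]] [[ 2.47290040e-02 -9.95007059e-01  9.66924416e-02  5.31539925e+02]
 [-9.99574418e-01 -2.61072919e-02 -1.30150809e-02  5.17275214e+01]
 [ 1.54744752e-02 -9.63294410e-02 -9.95229209e-01  7.92542104e+02]
 [ 0.00000000e+00  0.00000000e+00  0.00000000e+00  1.00000000e+00]]
side [[478.25023844   0.         280.87153601]
 [  0.         478.25023844 209.84434517]
 [  0.           0.           1.        ]] [[ 7.13194032e-01 -4.51382389e-01  5.36291164e-01  3.67802125e+01]
 [-7.00732297e-01 -4.78885352e-01  5.28812885e-01 -5.28099697e+02]
 [ 1.81251594e-02 -7.52942733e-01 -6.57836393e-01  7.63024995e+02]
 [ 0.00000000e+00  0.00000000e+00  0.00000000e+00  1.00000000e+00]]
0.1 [264.37124866 538.07794452 230.35878347] [-1.79906747e+02 -7.77217544e-03  1.53828485e+02] 85.22321576370001
```

View pics/top0.png

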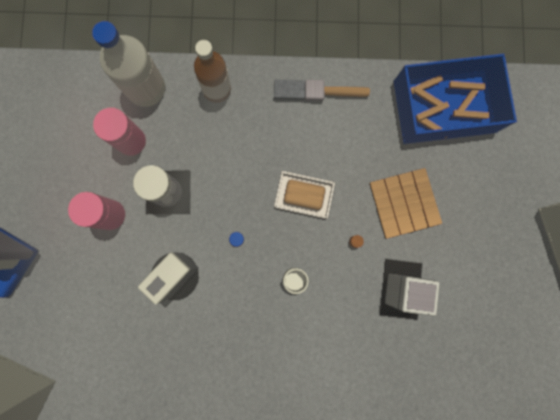

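View pics/side0.png

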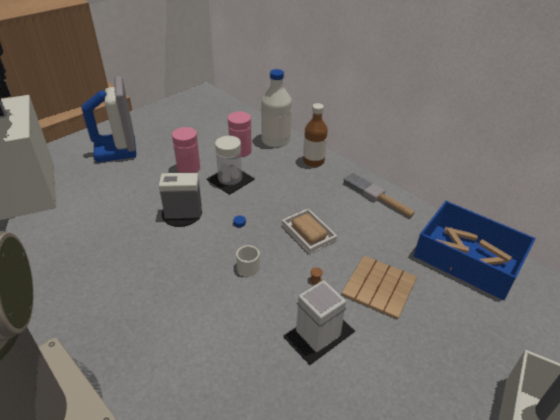

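```bash
cat > h.py <<'E'
import numpy as np, cv2
from scipy.optimize import minimize
from bench import r
G={'jar':('c',62,62,110),'tin':('b',60,60,105),'tub':('b',84,46,100),'cup':('c',48,48,45),'round_mat':('c',96,96,5),
'square_mat':('b',90,90,5),'oblong_mat':('b',114,76,5),'board':('b',120,120,10),'soap_dish':('b',110,75,28)}
Z0={'jar':5,'tin':5,'tub':5}
S=4
def hull(p,name,x,y,yaw,z0):
    k,a,b,h=G[name]
    if k=='c':
        t=np.linspace(0,2*np.pi,48); q=np.c_[np.cos(t)*a/2,np.sin(t)*a/2]
    else: q=np.array([[-a,-b],[a,-b],[a,b],[-a,b]])/2
    c,s=np.cos(yaw),np.sin(yaw); q=q@np.array([[c,s],[-s,c]])+[x,y]
    P=np.r_[np.c_[q,np.full(len(q),z0)],np.c_[q,np.full(len(q),z0+h)]]
    E=np.linalg.inv(p['extrinsics']); C=(P@E[:3,:3].T+E[:3,3])@p['K'].T
    return cv2.convexHull((C[:,:2]/C[:,2:]).astype(np.float32))
def ras(hl,val,img): cv2.fillConvexPoly(img,np.round((hl+0.5)*S*16-8).astype(np.int32),val,shift=4)
def backproj(p,uv,z):
    d=p['extrinsics'][:3,:3]@np.linalg.solve(p['K'],[uv[0],uv[1],1]); o=p['extrinsics'][:3,3]
    return (o+d*(z-o[2])/d[2])[:2]
def iou(p,m,name,v,z0,occ):
    im=np.zeros((420*S,560*S),np.uint8); ras(hull(p,name,*v,z0),1,im)
    for o in occ: ras(hull(p,*o),0,im)
    a=cv2.resize(im.astype(np.float32),(560,420),interpolation=cv2.INTER_AREA)
    return np.minimum(a,m).sum()/np.maximum(a,m).sum()
def pick(p,name,near=None,z=0):
    L=r.regions_of(p,name)
    if near is not None: L=[l for l in L if np.hypot(*(backproj(p,l['xy'],z)-near))<60]
    return L[0] if L else None
def fit(ps,name,z0=None,occ=(),near=None):
    z0=Z0.get(name,0) if z0 is None else z0
    ms=[(p,q) for p in ps if (q:=pick(p,name,near,z0+G[name][3]/2))]
    if not ms: return None
    best=None; x0=backproj(ms[0][0],ms[0][1]['xy'],z0+G[name][3]/2)
    rnd=G[name][0]=='c'
    f=lambda v:-sum(iou(p,q['pixels'].astype(np.float32),name,(v[0],v[1],0 if rnd else v[2]/30),z0,occ) for p,q in ms)/len(ms)
    n=90 if G[name][1]==G[name][2] else 180
    for a in ([0] if rnd else np.arange(0,n,30)):
        s=np.array([*x0,np.radians(a)*30]); 
        o=minimize(f,s,method='Nelder-Mead',options=dict(initial_simplex=[s,s+[10,0,0],s+[0,10,0],s+[0,0,8]],xatol=.1,fatol=1e-4,maxiter=120))
        if best is None or o.fun<best.fun: best=o
    v=best.x; return np.array([v[0],v[1],0 if rnd else np.degrees(v[2]/30)]),-best.fun,len(ms)
E
cat > m0.py <<'E'
from h import *
T=r.snapshot('top');D=r.snapshot('side')
on={'jar':'square_mat','tin':'oblong_mat','tub':'round_mat'}
near={'jar':None}
for c,mt in on.items():
    nr=backproj(T,(152,183),110) if c=='jar' else None
    res={}
    for nm,ps in(('both',[T,D]),('T',[T]),('S',[D])):
        w=fit(ps,c,near=nr); print(c,nm,w and (w[0].round(1),round(w[1],3),w[2]))
        if nm=='both': v=w[0]
    occ=[(c,v[0],v[1],np.radians(v[2]),5)]
    for nm,ps in(('both',[T,D]),('T',[T]),('S',[D])):
        w=fit(ps,mt,occ=occ,near=v[:2]); print(mt,nm,w and (w[0].round(1),round(w[1],3),w[2]))
for c in('cup','board','soap_dish'):
    for nm,ps in(('both',[T,D]),('T',[T]),('S',[D])):
        w=fit(ps,c); print(c,nm,w and (w[0].round(1),round(w[1],3),w[2]))
E
time python3 m0.py
```

```text
jar both (array([647.2, 261.6,   0. ]), np.float64(0.957), 1)
jar T (array([647.2, 261.6,   0. ]), np.float64(0.957), 1)
jar S None
square_mat both (array([646.9, 262.1,   1.5]), np.float64(0.821), 2)
square_mat T (array([647.8, 260. ,   3.5]), np.float64(0.88), 1)
square_mat S (array([646.1, 264.3,   2.8]), np.float64(0.83), 1)
tin both (array([ 460.5, -215.3,   -4.3]), np.float64(0.942), 2)
tin T (array([ 460.5, -215.8,   85.4]), np.float64(0.96), 1)
tin S (array([ 460.5, -214.6,    0.6]), np.float64(0.93), 1)
oblong_mat both (array([ 463. , -216.2,   -6.4]), np.float64(0.818), 2)
oblong_mat T (array([ 463. , -218.1,  174.5]), np.float64(0.867), 1)
oblong_mat S (array([ 463.2, -214.1,   -6. ]), np.float64(0.847), 1)
tub both (array([480. , 234.8, -42.4]), np.float64(0.958), 2)
tub T (array([480.8, 234. , 138.2]), np.float64(0.965), 1)
tub S (array([479.7, 235.5, 138.1]), np.float64(0.959), 1)
round_mat both (array([476.7, 239.5,   0. ]), np.float64(0.774), 2)
round_mat T (array([476.8, 238.9,   0. ]), np.float64(0.829), 1)
round_mat S (array([477.6, 241.2,   0. ]), np.float64(0.764), 1)
cup both (array([476. ,  -1.3,   0. ]), np.float64(0.927), 2)
cup T (array([476.1,  -2.6,   0. ]), np.float64(0.959), 1)
cup S (array([477.1,   0.7,   0. ]), np.float64(0.953), 1)
board both (array([501.2, 215. , 122.4]), np.float64(0.121), 1)
board T (array([501.2, 215. , 122.4]), np.float64(0.121), 1)
board S None
soap_dish both (array([646., -17.,  80.]), np.float64(0.915), 2)
soap_dish T (array([646.6, -17.2,  79.6]), np.float64(0.953), 1)
soap_dish S (array([644.5, -15.4,  77.6]), np.float64(0.886), 1)
real	0m24.957s
user	0m48.530s
sys	0m25.596s
```

```bash
python3 - <<'E'
from h import *
T=r.snapshot('top')
for n,uv,z in[('b1',(371,180),10),('b2',(427,170),10),('b3',(441,228),10),('b4',(387,238),10),('bc',(405.5,203.5),10),('pinkA',(112,125),110),('pinkB',(87,210),110),('bottlebase',(148,95),20),('bottleshoulder',(125,55),150),('spool',(357,241),15),('cap',(237,239),10)]:
    print(n,backproj(T,uv,z).round())
E
```

```text
b1 [ 683. -155.]
b2 [ 707. -271.]
b3 [ 588. -298.]
b4 [ 565. -188.]
bc [ 636. -226.]
pinkA [751. 338.]
pinkB [596. 371.]
bottlebase [845. 306.]
bottleshoulder [862. 307.]
spool [ 557. -126.]
cap [555. 115.]
```

>>> {"op": "carry_out", "data": {
  "commands": [
    {"jaw":0.085,"translation":[0.0,0.04,0.0],"spin":0.12},
    {"jaw":0.085,"translation":[0.0,0.04,0.0],"spin":0.12},
    {"jaw":0.085,"translation":[0.0,0.04,0.0],"spin":0.12},
    {"jaw":0.085,"translation":[0.0,0.04,0.0],"spin":0.12},
    {"jaw":0.085,"translation":[0.0,0.04,0.0],"spin":0.12},
    {"jaw":0.085,"translation":[0.0,0.04,0.0],"spin":0.12},
    {"jaw":0.085,"translation":[0.0,0.04,0.0],"spin":0.12},
    {"jaw":0.085,"translation":[0.0,0.04,0.0],"spin":0.12}
  ]
}}

```text
time: 2.72
tool_pos: [468.6, 727.6, 231.9]
tcp_rot: [-180.0, 0.0, 105.2]
ft_force: [0.0, 1.1, 1.0]
finger_gap: 85.2
grip_force: 0.0
```

>>> {"op": "carry_out", "data": {
  "commands": [
    {"jaw":0.085,"translation":[-0.04,0.0,0.0],"spin":0.043},
    {"jaw":0.085,"translation":[-0.04,0.0,0.0],"spin":0.043},
    {"jaw":0.085,"translation":[-0.04,0.0,0.0],"spin":0.043},
    {"jaw":0.085,"translation":[-0.04,0.0,0.0],"spin":0.043},
    {"jaw":0.085,"translation":[-0.04,0.0,0.0],"spin":0.043},
    {"jaw":0.085,"translation":[-0.04,0.0,0.0],"spin":0.043},
    {"jaw":0.085,"translation":[-0.04,0.0,0.0],"spin":0.043},
    {"jaw":0.085,"translation":[-0.04,0.0,0.0],"spin":0.043}
  ]
}}

```text
time: 3.38
tool_pos: [506.2, 423.0, 233.8]
tcp_rot: [180.0, 0.0, 86.4]
ft_force: [1.8, -0.3, 1.2]
finger_gap: 85.0
grip_force: 0.0
```

```bash
cat > go.py <<'E'
import sys,numpy as np
from bench import r
x,y,z,yaw=map(float,sys.argv[1:5])
s=r.sense();p=s['tool_pos'];a=s['tcp_rot'][2]
d=(a-yaw+90)%180-90
w=np.radians(a-d); D=np.array([x,y,z])-p
for nm,w in(('after',w),('mean',np.radians(a-d/2)),('before',np.radians(a))):
    t=[D[0]*np.cos(w)+D[1]*np.sin(w),D[0]*np.sin(w)-D[1]*np.cos(w),-D[2]]
    print(nm,np.round(t,1),'/8',np.round(np.array(t)/8000,4))
print('t',round(s['time'],2),'spin',np.radians(d).round(4),'/8',np.radians(d/8).round(4),'yaw',round(a,2),'rot',np.round(s['tcp_rot'],2),'j',np.round(s['joint_pos'],0),p.round(1),s['finger_gap'])
E
python3 go.py 460.5 -215.3 160 85.6
```

```text
after [-639.9    3.4   73.8] /8 [-0.08    0.0004  0.0092]
mean [-640.    -1.2   73.8] /8 [-0.08   -0.0001  0.0092]
before [-639.9   -5.8   73.8] /8 [-0.08   -0.0007  0.0092]
t 3.38 spin 0.0144 /8 0.0018 yaw 86.42 rot [179.99   0.    86.42] j [35. 17. 75. -0. 89. 39.] [506.2 423.  233.8] 85.0018521357519
```

>>> {"op": "carry_out", "data": {
  "commands": [
    {"jaw":0.085,"translation":[-0.04,0.0,0.0],"spin":0.002},
    {"jaw":0.085,"translation":[-0.04,0.0,0.0],"spin":0.002},
    {"jaw":0.085,"translation":[-0.04,0.0,0.0],"spin":0.002},
    {"jaw":0.085,"translation":[-0.04,0.0,0.0],"spin":0.002},
    {"jaw":0.085,"translation":[-0.04,0.0,0.0],"spin":0.002},
    {"jaw":0.085,"translation":[-0.04,0.0,0.0],"spin":0.002},
    {"jaw":0.085,"translation":[-0.04,0.0,0.0],"spin":0.002},
    {"jaw":0.085,"translation":[-0.04,0.0,0.0],"spin":0.0}
  ]
}}

```text
time: 4.05
tool_pos: [484.3, 104.1, 234.2]
tcp_rot: [180.0, -0.0, 85.8]
ft_force: [0.1, -0.3, -0.7]
finger_gap: 84.8
grip_force: 0.0
```

>>> {"op": "carry_out", "data": {
  "commands": [
    {"jaw":0.085,"translation":[-0.04,0.0,0.0],"spin":0.0},
    {"jaw":0.085,"translation":[-0.04,0.0,0.0],"spin":0.0},
    {"jaw":0.085,"translation":[-0.04,0.0,0.0],"spin":0.0},
    {"jaw":0.085,"translation":[-0.04,0.0,0.01],"spin":0.0},
    {"jaw":0.085,"translation":[-0.04,0.0,0.02],"spin":0.0},
    {"jaw":0.085,"translation":[-0.04,0.0,0.02],"spin":0.0},
    {"jaw":0.085,"translation":[-0.04,0.0,0.02],"spin":0.0},
    {"jaw":0.085,"translation":[-0.03,0.0,0.0],"spin":0.0}
  ]
}}

```text
time: 4.72
tool_pos: [459.8, -196.6, 164.1]
tcp_rot: [-179.7, -0.1, 85.7]
ft_force: [0.3, 0.3, -0.5]
finger_gap: 85.5
grip_force: 0.0
```

```bash
sleep 1; python3 go.py 460.5 -215.3 62 85.6
```

```text
after [-18.5   2.2 102.1] /8 [-0.0023  0.0003  0.0128]
mean [-18.6   2.1 102.1] /8 [-0.0023  0.0003  0.0128]
before [-18.6   2.1 102.1] /8 [-0.0023  0.0003  0.0128]
t 4.72 spin 0.0018 /8 0.0002 yaw 85.71 rot [-1.7972e+02 -1.0000e-01  8.5710e+01] j [-29.  -5. 105.  -0.  80. -25.] [ 459.8 -196.6  164.1] 85.47085434242452
```

>>> {"op": "carry_out", "data": {
  "commands": [
    {"jaw":0.085,"translation":[0.0,0.0,0.0]},
    {"jaw":0.085,"translation":[0.0,0.0,0.0]},
    {"jaw":0.085,"translation":[0.0,0.0,0.02]},
    {"jaw":0.085,"translation":[0.0,0.0,0.01]},
    {"jaw":0.085,"translation":[0.0,0.0,0.0]},
    {"jaw":0.085,"translation":[0.0,0.0,0.0]},
    {"jaw":0.085,"translation":[0.0,0.0,0.0]},
    {"jaw":0.085,"translation":[0.0,0.0,0.0]}
  ]
}}

```text
invalid input
```

```bash
sleep 1; python3 go.py 460.5 -215.3 62 85.6
```

```text
after [-18.5   2.2 102.1] /8 [-0.0023  0.0003  0.0128]
mean [-18.6   2.1 102.1] /8 [-0.0023  0.0003  0.0128]
before [-18.6   2.1 102.1] /8 [-0.0023  0.0003  0.0128]
t 4.72 spin 0.0018 /8 0.0002 yaw 85.71 rot [-1.7972e+02 -1.0000e-01  8.5710e+01] j [-29.  -5. 105.  -0.  80. -25.] [ 459.8 -196.6  164.1] 85.47085434242452
```

All fields are required in each row.

>>> {"op": "carry_out", "data": {
  "commands": [
    {"jaw":0.085,"translation":[0.0,0.0,0.0],"spin":0.0},
    {"jaw":0.085,"translation":[0.0,0.0,0.0],"spin":0.0},
    {"jaw":0.085,"translation":[0.0,0.0,0.02],"spin":0.0},
    {"jaw":0.085,"translation":[0.0,0.0,0.01],"spin":0.0},
    {"jaw":0.085,"translation":[0.0,0.0,0.0],"spin":0.0},
    {"jaw":0.085,"translation":[0.0,0.0,0.0],"spin":0.0},
    {"jaw":0.085,"translation":[0.0,0.0,0.0],"spin":0.0},
    {"jaw":0.085,"translation":[0.0,0.0,0.0],"spin":0.0}
  ]
}}

```text
time: 5.38
tool_pos: [463.2, -194.9, 139.2]
tcp_rot: [179.9, 0.0, 85.8]
ft_force: [0.2, -0.1, -0.4]
finger_gap: 85.1
grip_force: 0.0
```

```bash
sleep 1; python3 go.py 460.5 -215.3 62 85.6
```

```text
after [-20.5  -1.1  77.2] /8 [-0.0026 -0.0001  0.0097]
mean [-20.5  -1.1  77.2] /8 [-0.0026 -0.0001  0.0097]
before [-20.5  -1.2  77.2] /8 [-0.0026 -0.0001  0.0097]
t 5.38 spin 0.0038 /8 0.0005 yaw 85.81 rot [1.7992e+02 3.0000e-02 8.5810e+01] j [-29.  -4. 107.   0.  77. -24.] [ 463.2 -194.9  139.2] 85.051750645219
```

>>> {"op": "carry_out", "data": {
  "commands": [
    {"jaw":0.085,"translation":[-0.0205,-0.001,0.0],"spin":0.004},
    {"jaw":0.085,"translation":[0.0,0.0,0.02],"spin":0.0},
    {"jaw":0.085,"translation":[0.0,0.0,0.02],"spin":0.0},
    {"jaw":0.085,"translation":[0.0,0.0,0.02],"spin":0.0},
    {"jaw":0.085,"translation":[0.0,0.0,0.017],"spin":0.0},
    {"jaw":0.085,"translation":[0.0,0.0,0.0],"spin":0.0},
    {"jaw":0.05,"translation":[0.0,0.0,0.0],"spin":0.0},
    {"jaw":0.05,"translation":[0.0,0.0,0.0],"spin":0.0}
  ],
  "squeeze": 50
}}

```text
time: 6.05
tool_pos: [460.9, -215.9, 62.7]
tcp_rot: [179.9, 0.0, 85.5]
ft_force: [-0.9, 0.4, 0.3]
finger_gap: 63.2
grip_force: 0.0
```

>>> {"op": "carry_out", "data": {
  "commands": [
    {"jaw":0.05,"translation":[0.0,0.0,0.0],"spin":0.0},
    {"jaw":0.05,"translation":[0.0,0.0,0.0],"spin":0.0},
    {"jaw":0.05,"translation":[0.0,0.0,0.0],"spin":0.0},
    {"jaw":0.05,"translation":[0.0,0.0,0.0],"spin":0.0},
    {"jaw":0.05,"translation":[0.0,0.0,0.0],"spin":0.0},
    {"jaw":0.05,"translation":[0.0,0.0,0.0],"spin":0.0},
    {"jaw":0.05,"translation":[0.0,0.0,0.0],"spin":0.0},
    {"jaw":0.05,"translation":[0.0,0.0,0.0],"spin":0.0}
  ]
}}

```text
time: 6.72
tool_pos: [461.4, -216.2, 63.2]
tcp_rot: [179.8, 0.1, 85.5]
ft_force: [0.8, 0.1, 6.7]
finger_gap: 59.9
grip_force: 54.7
```

```bash
sleep 1; python3 go.py 636 -228 107 100
```

```text
after [-41.9 170.  -43.8] /8 [-0.0052  0.0212 -0.0055]
mean [-20.2 173.9 -43.8] /8 [-0.0025  0.0217 -0.0055]
before [  1.9 175.  -43.8] /8 [ 0.0002  0.0219 -0.0055]
t 6.72 spin -0.2524 /8 -0.0315 yaw 85.54 rot [1.7983e+02 9.0000e-02 8.5540e+01] j [-31.   2. 109.   0.  68. -26.] [ 461.4 -216.2   63.2] 59.89481315200002
```

>>> {"op": "carry_out", "data": {
  "commands": [
    {"jaw":0.05,"translation":[0.0,0.0,-0.03],"spin":0.0},
    {"jaw":0.05,"translation":[0.0,0.0,-0.03],"spin":0.0},
    {"jaw":0.05,"translation":[0.0,0.03,0.0],"spin":0.0},
    {"jaw":0.05,"translation":[0.0,0.03,0.0],"spin":0.0},
    {"jaw":0.05,"translation":[0.0,0.03,0.0],"spin":0.0},
    {"jaw":0.05,"translation":[0.0,0.03,0.0],"spin":0.0},
    {"jaw":0.05,"translation":[0.0,0.03,0.0],"spin":0.0},
    {"jaw":0.05,"translation":[0.0,0.025,0.0],"spin":0.0}
  ]
}}

```text
time: 7.38
tool_pos: [636.0, -228.9, 120.8]
tcp_rot: [-180.0, -0.0, 85.5]
ft_force: [0.6, -0.3, -3.3]
finger_gap: 60.1
grip_force: 55.9
```

```bash
sleep 1; python3 go.py 636 -228 68.5 85.5
```

```text
after [ 0.9 -0.1 52.3] /8 [ 0.0001 -0.      0.0065]
mean [ 0.9 -0.1 52.3] /8 [ 0.0001 -0.      0.0065]
before [ 0.9 -0.1 52.3] /8 [ 0.0001 -0.      0.0065]
t 7.38 spin 0.0008 /8 0.0001 yaw 85.55 rot [-1.7999e+02 -1.0000e-02  8.5550e+01] j [-24.  23.  79.   0.  78. -20.] [ 636.  -228.9  120.8] 60.14032411098716
```

>>> {"op": "carry_out", "data": {
  "commands": [
    {"jaw":0.05,"translation":[0.0,0.0,0.02],"spin":0.0},
    {"jaw":0.05,"translation":[0.0,0.0,0.02],"spin":0.0},
    {"jaw":0.05,"translation":[0.0,0.0,0.01],"spin":0.0},
    {"jaw":0.05,"translation":[0.0,0.0,0.004],"spin":0.0},
    {"jaw":0.05,"translation":[0.0,0.0,0.0],"spin":0.0},
    {"jaw":0.05,"translation":[0.0,0.0,0.0],"spin":0.0},
    {"jaw":0.05,"translation":[0.0,0.0,0.0],"spin":0.0},
    {"jaw":0.05,"translation":[0.0,0.0,0.0],"spin":0.0}
  ]
}}

```text
time: 8.05
tool_pos: [634.2, -229.2, 67.3]
tcp_rot: [-180.0, -0.0, 85.5]
ft_force: [-0.6, -0.1, -1.9]
finger_gap: 59.4
grip_force: 54.0
```

```bash
sleep 1; python3 - <<'E'
from h import *
T=r.snapshot('top');D=r.snapshot('side');s=r.sense();print(s['tool_pos'],s['ft_force'])
cv2.imwrite('pics/d1.png',cv2.resize(D['pixels'][220:380,250:490],None,fx=2.5,fy=2.5))
for c in ('oblong_mat',):
    for nm,ps in(('both',[T,D]),('T',[T]),('S',[D])):
        w=fit(ps,c); print(c,nm,w and (w[0].round(1),round(w[1],3),w[2]))
E
```

```text
[ 634.29370021 -229.17628212   67.26153125] [-0.43193903 -0.71796436 -1.75281119]
oblong_mat both (array([ 463. , -216.8,   -5.2]), np.float64(0.947), 2)
oblong_mat T (array([ 463.1, -217.9,  174.7]), np.float64(0.971), 1)
oblong_mat S (array([ 462.7, -214.4,   -5.1]), np.float64(0.971), 1)
```

View pics/d1.png

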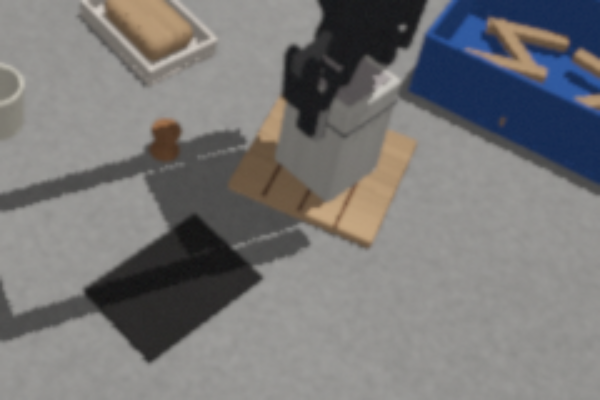

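>>> {"op": "carry_out", "data": {
  "commands": [
    {"jaw":0.05,"translation":[0.0,0.0,0.001],"spin":0.0},
    {"jaw":0.05,"translation":[0.0,0.0,0.001],"spin":0.0},
    {"jaw":0.085,"translation":[0.0,0.0,0.0],"spin":0.0},
    {"jaw":0.085,"translation":[0.0,0.0,0.0],"spin":0.0},
    {"jaw":0.085,"translation":[0.0,0.0,0.0],"spin":0.0},
    {"jaw":0.085,"translation":[0.0,0.0,0.0],"spin":0.0},
    {"jaw":0.085,"translation":[0.0,0.0,-0.03],"spin":0.0},
    {"jaw":0.085,"translation":[0.0,0.0,-0.04],"spin":0.0}
  ]
}}

```text
time: 9.02
tool_pos: [631.0, -227.6, 130.0]
tcp_rot: [-179.5, -0.2, 85.5]
ft_force: [0.2, -0.3, 0.0]
finger_gap: 85.1
grip_force: 0.0
```

>>> {"op": "carry_out", "data": {
  "commands": [
    {"jaw":0.085,"translation":[0.0,0.0,-0.03],"spin":-0.12},
    {"jaw":0.085,"translation":[0.0,0.0,0.0],"spin":-0.12},
    {"jaw":0.085,"translation":[0.0,0.0,0.0],"spin":-0.12},
    {"jaw":0.085,"translation":[0.0,0.0,0.0],"spin":-0.12},
    {"jaw":0.085,"translation":[0.0,0.0,0.0],"spin":-0.12},
    {"jaw":0.085,"translation":[0.0,0.0,0.0],"spin":-0.12},
    {"jaw":0.085,"translation":[0.0,0.0,0.0],"spin":-0.12},
    {"jaw":0.085,"translation":[0.0,0.0,0.0],"spin":-0.07}
  ]
}}

```text
time: 9.68
tool_pos: [634.5, -229.1, 165.0]
tcp_rot: [180.0, -0.0, 138.1]
ft_force: [-0.3, -0.2, 0.6]
finger_gap: 84.3
grip_force: 0.0
```

```bash
sleep 1; python3 go.py 480.2 234.9 150 138
```

```text
after [425.1 241.6  15. ] /8 [0.0531 0.0302 0.0019]
mean [425.  241.8  15. ] /8 [0.0531 0.0302 0.0019]
before [424.9 242.1  15. ] /8 [0.0531 0.0303 0.0019]
t 9.68 spin 0.001 /8 0.0001 yaw 138.06 rot [180.    -0.   138.06] j [-24.  21.  77.   0.  83. -72.] [ 634.5 -229.1  165. ] 84.26298122725807
```

>>> {"op": "carry_out", "data": {
  "commands": [
    {"jaw":0.085,"translation":[0.034,0.019,0.0],"spin":0.0},
    {"jaw":0.085,"translation":[0.034,0.019,0.0],"spin":0.0},
    {"jaw":0.085,"translation":[0.034,0.019,0.0],"spin":0.0},
    {"jaw":0.085,"translation":[0.034,0.019,0.0],"spin":0.0},
    {"jaw":0.085,"translation":[0.034,0.019,0.0],"spin":0.0},
    {"jaw":0.085,"translation":[0.034,0.019,0.0],"spin":0.0},
    {"jaw":0.085,"translation":[0.034,0.019,0.0],"spin":0.0},
    {"jaw":0.085,"translation":[0.034,0.019,0.0],"spin":0.0}
  ]
}}

```text
time: 10.35
tool_pos: [534.9, 68.0, 165.2]
tcp_rot: [180.0, 0.0, 137.7]
ft_force: [0.5, -0.5, -0.1]
finger_gap: 85.1
grip_force: 0.0
```

>>> {"op": "carry_out", "data": {
  "commands": [
    {"jaw":0.085,"translation":[0.034,0.019,0.0],"spin":0.0},
    {"jaw":0.085,"translation":[0.034,0.019,0.0],"spin":0.0},
    {"jaw":0.085,"translation":[0.034,0.019,0.0],"spin":0.0},
    {"jaw":0.085,"translation":[0.034,0.019,0.0],"spin":0.0},
    {"jaw":0.085,"translation":[0.017,0.013,0.0],"spin":0.0},
    {"jaw":0.085,"translation":[0.0,0.0,0.01],"spin":0.0},
    {"jaw":0.085,"translation":[0.0,0.0,0.01],"spin":0.0},
    {"jaw":0.085,"translation":[0.0,0.0,0.0],"spin":0.0}
  ]
}}

```text
time: 11.02
tool_pos: [481.1, 234.2, 142.2]
tcp_rot: [-179.8, -0.1, 137.7]
ft_force: [-0.3, 0.2, -1.3]
finger_gap: 85.0
grip_force: 0.0
```

```bash
sleep 1; python3 go.py 480.2 234.9 60 138
```

```text
after [ 1.2 -0.1 82.2] /8 [ 0.0001 -0.      0.0103]
mean [ 1.2 -0.1 82.2] /8 [ 0.0001 -0.      0.0103]
before [ 1.2 -0.1 82.2] /8 [ 0.0001 -0.      0.0103]
t 11.02 spin -0.0053 /8 -0.0007 yaw 137.7 rot [-1.7978e+02 -8.0000e-02  1.3770e+02] j [ 20.   1. 101.  -0.  78. -27.] [481.1 234.2 142.2] 84.9520265929694
```

>>> {"op": "carry_out", "data": {
  "commands": [
    {"jaw":0.085,"translation":[0.001,0.0,0.02],"spin":-0.003},
    {"jaw":0.085,"translation":[0.0,0.0,0.02],"spin":0.0},
    {"jaw":0.085,"translation":[0.0,0.0,0.02],"spin":0.0},
    {"jaw":0.085,"translation":[0.0,0.0,0.02],"spin":0.0},
    {"jaw":0.085,"translation":[0.0,0.0,0.002],"spin":0.0},
    {"jaw":0.04,"translation":[0.0,0.0,0.0],"spin":0.0},
    {"jaw":0.04,"translation":[0.0,0.0,0.0],"spin":0.0},
    {"jaw":0.04,"translation":[0.0,0.0,0.0],"spin":0.0}
  ]
}}

```text
time: 11.68
tool_pos: [483.0, 235.8, 64.8]
tcp_rot: [179.9, 0.1, 137.8]
ft_force: [-0.0, -0.7, 0.2]
finger_gap: 51.1
grip_force: 0.0
```

>>> {"op": "carry_out", "data": {
  "commands": [
    {"jaw":0.04,"translation":[0.0,0.0,0.0],"spin":0.0},
    {"jaw":0.04,"translation":[0.0,0.0,0.0],"spin":0.0},
    {"jaw":0.04,"translation":[0.0,0.0,0.0],"spin":0.0},
    {"jaw":0.04,"translation":[0.0,0.0,0.0],"spin":0.0},
    {"jaw":0.04,"translation":[0.0,0.0,0.0],"spin":0.0},
    {"jaw":0.04,"translation":[0.0,0.0,0.0],"spin":0.0},
    {"jaw":0.04,"translation":[0.0,0.0,0.0],"spin":0.0},
    {"jaw":0.04,"translation":[0.0,0.0,0.0],"spin":0.0}
  ]
}}

```text
time: 12.35
tool_pos: [483.1, 236.0, 64.9]
tcp_rot: [179.9, 0.1, 137.8]
ft_force: [0.1, -2.7, 5.7]
finger_gap: 46.2
grip_force: 52.6
```

```bash
sleep 1; python3 go.py 463 -216.5 150 174.8
```

```text
after [ -20.9 -452.5  -85.1] /8 [-0.0026 -0.0566 -0.0106]
mean [-163.3 -422.5  -85.1] /8 [-0.0204 -0.0528 -0.0106]
before [-288.8 -349.   -85.1] /8 [-0.0361 -0.0436 -0.0106]
t 12.35 spin -0.645 /8 -0.0806 yaw 137.85 rot [1.7987e+02 1.1000e-01 1.3785e+02] j [ 21.   6. 105.  -0.  69. -27.] [483.1 236.   64.9] 46.18204197518049
```

>>> {"op": "carry_out", "data": {
  "commands": [
    {"jaw":0.04,"translation":[0.0,0.0,-0.03],"spin":0.0},
    {"jaw":0.04,"translation":[0.0,0.0,-0.03],"spin":0.0},
    {"jaw":0.04,"translation":[0.0,0.0,-0.025],"spin":-0.1},
    {"jaw":0.04,"translation":[0.0,0.0,0.0],"spin":-0.12},
    {"jaw":0.04,"translation":[0.0,0.0,0.0],"spin":-0.12},
    {"jaw":0.04,"translation":[0.0,0.0,0.0],"spin":-0.12},
    {"jaw":0.04,"translation":[0.0,0.0,0.0],"spin":-0.12},
    {"jaw":0.04,"translation":[0.0,0.0,0.0],"spin":-0.065}
  ]
}}

```text
time: 13.02
tool_pos: [481.5, 236.0, 148.2]
tcp_rot: [180.0, -0.0, 175.2]
ft_force: [-0.6, -0.2, -2.3]
finger_gap: 45.3
grip_force: 52.5
```

>>> {"op": "carry_out", "data": {
  "commands": [
    {"jaw":0.04,"translation":[-0.002,-0.038,0.0],"spin":0.0},
    {"jaw":0.04,"translation":[-0.002,-0.038,0.0],"spin":0.0},
    {"jaw":0.04,"translation":[-0.002,-0.038,0.0],"spin":0.0},
    {"jaw":0.04,"translation":[-0.002,-0.038,0.0],"spin":0.0},
    {"jaw":0.04,"translation":[-0.002,-0.038,0.0],"spin":0.0},
    {"jaw":0.04,"translation":[-0.002,-0.038,0.0],"spin":0.0},
    {"jaw":0.04,"translation":[-0.002,-0.038,0.0],"spin":0.0},
    {"jaw":0.04,"translation":[-0.002,-0.038,0.0],"spin":0.0}
  ]
}}

```text
time: 13.68
tool_pos: [469.7, -69.9, 148.4]
tcp_rot: [180.0, 0.0, 174.8]
ft_force: [0.1, -0.0, -2.3]
finger_gap: 45.8
grip_force: 52.9
```

```bash
sleep 1; python3 go.py 463 -216.5 90 174.8
```

```text
after [  -6.6 -146.6   58.4] /8 [-0.0008 -0.0183  0.0073]
mean [  -6.6 -146.6   58.4] /8 [-0.0008 -0.0183  0.0073]
before [  -6.6 -146.6   58.4] /8 [-0.0008 -0.0183  0.0073]
t 13.68 spin 0.0005 /8 0.0001 yaw 174.83 rot [1.8000e+02 4.0000e-02 1.7483e+02] j [-15.  -9. 110.   0.  79. -99.] [469.7 -69.9 148.4] 45.83292561339418
```

>>> {"op": "carry_out", "data": {
  "commands": [
    {"jaw":0.04,"translation":[-0.001,-0.038,0.0],"spin":0.0},
    {"jaw":0.04,"translation":[-0.002,-0.038,0.0],"spin":0.0},
    {"jaw":0.04,"translation":[-0.002,-0.038,0.0],"spin":0.0},
    {"jaw":0.04,"translation":[-0.002,-0.033,0.0],"spin":0.0},
    {"jaw":0.04,"translation":[0.0,0.0,0.02],"spin":0.0},
    {"jaw":0.04,"translation":[0.0,0.0,0.02],"spin":0.0},
    {"jaw":0.04,"translation":[0.0,0.0,0.019],"spin":0.0},
    {"jaw":0.04,"translation":[0.0,0.0,0.0],"spin":0.0}
  ]
}}

```text
time: 14.35
tool_pos: [460.9, -213.9, 84.9]
tcp_rot: [179.8, -0.4, 174.8]
ft_force: [-0.8, 0.4, -3.5]
finger_gap: 45.5
grip_force: 53.1
```

```bash
sleep 1; cat > look.py <<'E'
import sys
from h import *
name,mat,z0,tag=sys.argv[1:5]; z0=float(z0)
T=r.snapshot('top');D=r.snapshot('side')
s=r.sense();print(s['tool_pos'].round(1),s['tcp_rot'].round(2),round(s['time'],2))
near=np.array([float(a) for a in sys.argv[5:7]]) if len(sys.argv)>5 else None
for nm,ps in(('both',[T,D]),('T',[T]),('S',[D])):
    w=fit(ps,name,z0=z0,near=near); print(name,nm,w and (w[0].round(1),round(w[1],3),w[2]))
    if w and mat!='-':
        v=w[0]; w=fit(ps,mat,occ=[(name,v[0],v[1],np.radians(v[2]),z0)],near=v[:2]); print(mat,nm,w and (w[0].round(1),round(w[1],3),w[2]))
cv2.imwrite(f'pics/{tag}T.png',T['pixels']);cv2.imwrite(f'pics/{tag}S.png',D['pixels'])
im=np.hstack([T['pixels'][150:340,70:470],D['pixels'][100:290,150:550]]) 
E
python3 look.py tub - 31 p1
```

```text
[ 463.1 -214.8   88.7] [ 1.7994e+02 -1.1000e-01  1.7481e+02] 14.45
tub both (array([ 459.4, -214.1,  177.2]), np.float64(0.565), 2)
tub T (array([ 460.8, -209.4,  173.3]), np.float64(0.475), 1)
tub S (array([ 458.5, -214.2,  178.2]), np.float64(0.665), 1)
```

View pics/p1T.png

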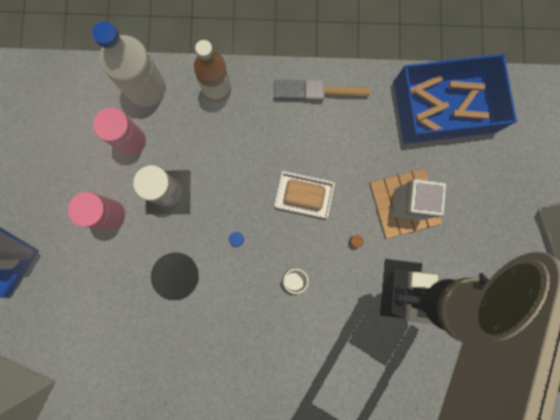

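>>> {"op": "carry_out", "data": {
  "commands": [
    {"jaw":0.04,"translation":[-0.001,-0.0015,0.0],"spin":0.0},
    {"jaw":0.04,"translation":[0.0,0.0,0.01],"spin":0.0},
    {"jaw":0.04,"translation":[0.0,0.0,0.008],"spin":0.0},
    {"jaw":0.04,"translation":[0.0,0.0,0.004],"spin":0.0},
    {"jaw":0.04,"translation":[0.0,0.0,0.001],"spin":0.0},
    {"jaw":0.04,"translation":[0.0,0.0,0.0],"spin":0.0},
    {"jaw":0.04,"translation":[0.0,0.0,0.0],"spin":0.0},
    {"jaw":0.04,"translation":[0.0,0.0,0.0],"spin":0.0}
  ]
}}

```text
time: 15.32
tool_pos: [464.6, -216.9, 66.1]
tcp_rot: [180.0, -0.0, 174.8]
ft_force: [-0.5, 0.4, -3.2]
finger_gap: 45.5
grip_force: 51.6
```

```bash
sleep 1; python3 go.py 464 -216.5 64.9 174.8;python3 -c "
from h import *
print(r.sense()['ft_force'])
T=r.snapshot('top');D=r.snapshot('side')
for ps in([T,D],[T],[D]): print(fit(ps,'round_mat'))"
```

```text
after [0.7 0.4 1.2] /8 [0.0001 0.     0.0002]
mean [0.7 0.4 1.2] /8 [0.0001 0.     0.0002]
before [0.7 0.4 1.2] /8 [0.0001 0.     0.0002]
t 15.32 spin -0.0 /8 -0.0 yaw 174.8 rot [ 1.800e+02 -1.000e-02  1.748e+02] j [ -31.    2.  109.    0.   69. -116.] [ 464.6 -216.9   66.1] 45.45815237779216
[-0.47763213  0.37511749 -3.15980955]
(array([477.26751073, 238.94333635,   0.        ]), np.float64(0.9347209930419922), 2)
(array([477.68260858, 237.5156284 ,   0.        ]), np.float64(0.973846971988678), 1)
(array([477.75288537, 241.5955912 ,   0.        ]), np.float64(0.9446107745170593), 1)
```

>>> {"op": "carry_out", "data": {
  "commands": [
    {"jaw":0.04,"translation":[0.0,0.0,0.001],"spin":0.0},
    {"jaw":0.04,"translation":[0.0,0.0,0.001],"spin":0.0},
    {"jaw":0.04,"translation":[0.0,0.0,0.0],"spin":0.0},
    {"jaw":0.085,"translation":[0.0,0.0,0.0],"spin":0.0},
    {"jaw":0.085,"translation":[0.0,0.0,0.0],"spin":0.0},
    {"jaw":0.085,"translation":[0.0,0.0,0.0],"spin":0.0},
    {"jaw":0.085,"translation":[0.0,0.0,0.0],"spin":0.0},
    {"jaw":0.085,"translation":[0.0,0.0,0.0],"spin":0.0}
  ]
}}

```text
time: 16.28
tool_pos: [464.7, -216.9, 64.1]
tcp_rot: [-180.0, 0.0, 174.8]
ft_force: [0.1, -0.2, -0.4]
finger_gap: 85.0
grip_force: 0.0
```

>>> {"op": "carry_out", "data": {
  "commands": [
    {"jaw":0.085,"translation":[0.0,0.0,-0.02],"spin":0.0},
    {"jaw":0.085,"translation":[0.0,0.0,-0.03],"spin":0.0},
    {"jaw":0.085,"translation":[0.0,0.0,-0.03],"spin":0.0},
    {"jaw":0.085,"translation":[0.0,0.03,-0.01],"spin":0.0},
    {"jaw":0.085,"translation":[0.0,0.04,0.0],"spin":0.0},
    {"jaw":0.085,"translation":[0.0,0.04,0.0],"spin":0.0},
    {"jaw":0.085,"translation":[0.0,0.04,0.0],"spin":0.0},
    {"jaw":0.085,"translation":[0.0,0.04,0.0],"spin":0.0}
  ]
}}

```text
time: 16.95
tool_pos: [481.8, -26.1, 154.4]
tcp_rot: [-180.0, 0.0, 174.8]
ft_force: [1.3, -0.6, -0.0]
finger_gap: 85.3
grip_force: 0.0
```

```bash
sleep 1; python3 look.py tub oblong_mat 5 p2; python3 go.py 647.2 261.6 152 174.8
```

```text
[482.  -22.5 154.2] [1.7988e+02 1.0000e-02 1.7512e+02] 17.05
tub both (array([ 463.8, -216. ,  178.6]), np.float64(0.945), 1)
oblong_mat both (array([ 463.3, -214.9,  174.2]), np.float64(0.531), 2)
tub T None
tub S (array([ 463.8, -216. ,  178.6]), np.float64(0.945), 1)
oblong_mat S (array([ 462.9, -214.5,  174.5]), np.float64(0.891), 1)
after [-138.3  304.4    2.1] /8 [-0.0173  0.038   0.0003]
mean [-138.   304.5    2.1] /8 [-0.0173  0.0381  0.0003]
before [-137.7  304.7    2.1] /8 [-0.0172  0.0381  0.0003]
t 17.4 spin -0.0021 /8 -0.0003 yaw 174.68 rot [-179.99   -0.    174.68] j [-10.  -8. 109.  -0.  79. -94.] [481.8 -29.  154.1] 84.99089294723329
```

>>> {"op": "carry_out", "data": {
  "commands": [
    {"jaw":0.085,"translation":[-0.016,0.036,0.0],"spin":0.0},
    {"jaw":0.085,"translation":[-0.016,0.036,0.0],"spin":0.0},
    {"jaw":0.085,"translation":[-0.016,0.036,0.0],"spin":0.0},
    {"jaw":0.085,"translation":[-0.016,0.036,0.0],"spin":0.0},
    {"jaw":0.085,"translation":[-0.016,0.036,0.0],"spin":0.0},
    {"jaw":0.085,"translation":[-0.016,0.036,0.0],"spin":0.0},
    {"jaw":0.085,"translation":[-0.016,0.036,0.0],"spin":0.0},
    {"jaw":0.085,"translation":[-0.016,0.034,0.0],"spin":0.0}
  ]
}}

```text
time: 18.07
tool_pos: [636.4, 246.2, 153.7]
tcp_rot: [-180.0, -0.0, 174.7]
ft_force: [2.1, -0.9, -0.0]
finger_gap: 85.1
grip_force: 0.0
```

```bash
sleep 1; python3 look.py tub oblong_mat 5 p3;python3 -c "
from h import *
T=r.snapshot('top');D=r.snapshot('side')
for ps in([T,D],[T],[D]): print(fit(ps,'tin',z0=10))"; python3 go.py 647.2 261.6 62 174.8
```

```text
[636.4 248.8 151.6] [ 1.7996e+02 -1.2000e-01  1.7491e+02] 18.17
tub both (array([ 463.5, -217.4,  177.5]), np.float64(0.915), 2)
oblong_mat both (array([ 463.3, -214.2,   -5.4]), np.float64(0.852), 1)
tub T (array([ 463.7, -219.2,  174.4]), np.float64(0.906), 1)
oblong_mat T None
tub S (array([ 463.9, -216.2,  180. ]), np.float64(0.94), 1)
oblong_mat S (array([ 463.3, -214.1,   -5.4]), np.float64(0.871), 1)
(array([ 633.59547862, -227.77416117,   -4.83966404]), np.float64(0.9464454650878906), 2)
(array([ 633.87983092, -229.59141068,   85.9324219 ]), np.float64(0.9429486989974976), 1)
(array([ 633.62991622, -227.02081897,   85.10178237]), np.float64(0.9610102772712708), 1)
after [-10.5  17.2  92.3] /8 [-0.0013  0.0022  0.0115]
mean [-10.5  17.3  92.3] /8 [-0.0013  0.0022  0.0115]
before [-10.5  17.3  92.3] /8 [-0.0013  0.0022  0.0115]
t 18.87 spin -0.0001 /8 -0.0 yaw 174.79 rot [1.8000e+02 1.0000e-02 1.7479e+02] j [ 17.  22.  76.   0.  82. -68.] [635.2 245.4 154.3] 85.12066913259761
```

View pics/p3T.png

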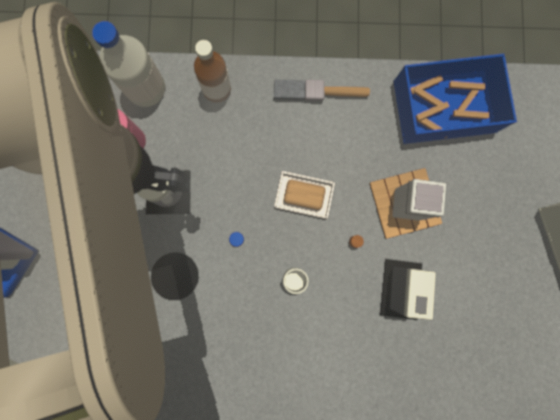

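>>> {"op": "carry_out", "data": {
  "commands": [
    {"jaw":0.085,"translation":[-0.011,0.017,0.0],"spin":0.0},
    {"jaw":0.085,"translation":[0.0,0.0,0.02],"spin":0.0},
    {"jaw":0.085,"translation":[0.0,0.0,0.02],"spin":0.0},
    {"jaw":0.085,"translation":[0.0,0.0,0.02],"spin":0.0},
    {"jaw":0.085,"translation":[0.0,0.0,0.02],"spin":0.0},
    {"jaw":0.085,"translation":[0.0,0.0,0.012],"spin":0.0},
    {"jaw":0.085,"translation":[0.0,0.0,0.0],"spin":0.0},
    {"jaw":0.085,"translation":[0.0,0.0,0.0],"spin":0.0}
  ]
}}

```text
time: 19.53
tool_pos: [647.2, 261.3, 61.6]
tcp_rot: [-180.0, -0.1, 174.8]
ft_force: [0.6, -1.0, 0.7]
finger_gap: 84.8
grip_force: 0.0
```

>>> {"op": "carry_out", "data": {
  "commands": [
    {"jaw":0.05,"translation":[0.0,0.0,0.0],"spin":0.0},
    {"jaw":0.05,"translation":[0.0,0.0,0.0],"spin":0.0},
    {"jaw":0.05,"translation":[0.0,0.0,0.0],"spin":0.0},
    {"jaw":0.05,"translation":[0.0,0.0,0.0],"spin":0.0},
    {"jaw":0.05,"translation":[0.0,0.0,0.0],"spin":0.0},
    {"jaw":0.05,"translation":[0.0,0.0,0.0],"spin":0.0},
    {"jaw":0.05,"translation":[0.0,0.0,0.0],"spin":0.0},
    {"jaw":0.05,"translation":[0.0,0.0,0.0],"spin":0.0}
  ],
  "squeeze": 45
}}

```text
time: 20.2
tool_pos: [649.2, 262.1, 64.6]
tcp_rot: [179.9, 0.2, 174.8]
ft_force: [-0.4, 1.1, 7.1]
finger_gap: 61.4
grip_force: 49.4
```

```bash
sleep 1; python3 go.py 478.5 240 110 174.8
```

```text
after [168.  -37.4 -45.4] /8 [ 0.021  -0.0047 -0.0057]
mean [168.  -37.4 -45.4] /8 [ 0.021  -0.0047 -0.0057]
before [168.  -37.4 -45.4] /8 [ 0.021  -0.0047 -0.0057]
t 20.2 spin 0.0002 /8 0.0 yaw 174.81 rot [179.91   0.2  174.81] j [ 18.  29.  76.   0.  74. -67.] [649.2 262.1  64.6] 61.4038475601681
```

>>> {"op": "carry_out", "data": {
  "commands": [
    {"jaw":0.05,"translation":[0.0,0.0,-0.02],"spin":0.0},
    {"jaw":0.05,"translation":[0.0,0.0,-0.02],"spin":0.0},
    {"jaw":0.05,"translation":[0.028,-0.0065,0.0],"spin":0.0},
    {"jaw":0.05,"translation":[0.028,-0.0065,0.0],"spin":0.0},
    {"jaw":0.05,"translation":[0.028,-0.0065,0.0],"spin":0.0},
    {"jaw":0.05,"translation":[0.028,-0.0065,0.0],"spin":0.0},
    {"jaw":0.05,"translation":[0.028,-0.0065,0.0],"spin":0.0},
    {"jaw":0.05,"translation":[0.028,-0.0065,0.0],"spin":0.0}
  ]
}}

```text
time: 20.87
tool_pos: [475.2, 237.4, 101.8]
tcp_rot: [-180.0, -0.0, 174.8]
ft_force: [0.3, -0.0, -2.6]
finger_gap: 61.0
grip_force: 50.2
```

>>> {"op": "carry_out", "data": {
  "commands": [
    {"jaw":0.05,"translation":[0.0,0.0,0.01],"spin":0.0},
    {"jaw":0.05,"translation":[0.0,0.0,0.01],"spin":0.0},
    {"jaw":0.05,"translation":[0.0,0.0,0.01],"spin":0.0},
    {"jaw":0.05,"translation":[0.0,0.0,0.0],"spin":0.0},
    {"jaw":0.05,"translation":[0.0,0.0,0.0],"spin":0.0},
    {"jaw":0.05,"translation":[0.0,0.0,0.0],"spin":0.0},
    {"jaw":0.05,"translation":[0.0,0.0,0.0],"spin":0.0},
    {"jaw":0.05,"translation":[0.0,0.0,0.0],"spin":0.0}
  ]
}}

```text
time: 21.53
tool_pos: [477.6, 238.0, 72.6]
tcp_rot: [180.0, 0.0, 174.8]
ft_force: [0.2, 0.5, -3.5]
finger_gap: 61.0
grip_force: 50.1
```

```bash
sleep 1; python3 go.py 479 238.5 64.6 174.8; python3 look.py jar - 15 p4 478 239
```

```text
after [-1.3  0.6  8. ] /8 [-0.0002  0.0001  0.001 ]
mean [-1.3  0.6  8. ] /8 [-0.0002  0.0001  0.001 ]
before [-1.3  0.6  8. ] /8 [-0.0002  0.0001  0.001 ]
t 21.53 spin -0.0002 /8 -0.0 yaw 174.79 rot [1.7998e+02 4.0000e-02 1.7479e+02] j [ 21.   5. 105.  -0.  70. -64.] [477.6 238.   72.6] 61.031567537411156
[477.4 237.9  72.5] [1.7999e+02 3.0000e-02 1.7479e+02] 21.63
jar both (array([508.9, 205.3,   0. ]), np.float64(0.206), 1)
jar T (array([508.9, 205.3,   0. ]), np.float64(0.206), 1)
jar S None
```

>>> {"op": "carry_out", "data": {
  "commands": [
    {"jaw":0.05,"translation":[-0.0013,0.0005,0.005],"spin":0.0},
    {"jaw":0.05,"translation":[0.0,0.0,0.003],"spin":0.0},
    {"jaw":0.05,"translation":[0.0,0.0,0.001],"spin":0.0},
    {"jaw":0.05,"translation":[0.0,0.0,0.001],"spin":0.0},
    {"jaw":0.05,"translation":[0.0,0.0,0.0],"spin":0.0},
    {"jaw":0.05,"translation":[0.0,0.0,0.0],"spin":0.0},
    {"jaw":0.05,"translation":[0.0,0.0,0.0],"spin":0.0},
    {"jaw":0.05,"translation":[0.0,0.0,0.0],"spin":0.0}
  ]
}}

```text
time: 22.5
tool_pos: [479.1, 238.8, 64.3]
tcp_rot: [179.9, 0.1, 174.8]
ft_force: [-6.9, -0.7, 15.6]
finger_gap: 60.9
grip_force: 51.4
```

>>> {"op": "carry_out", "data": {
  "commands": [
    {"jaw":0.085,"translation":[0.0,0.0,0.0],"spin":0.0},
    {"jaw":0.085,"translation":[0.0,0.0,0.0],"spin":0.0},
    {"jaw":0.085,"translation":[0.0,0.0,0.0],"spin":0.0},
    {"jaw":0.085,"translation":[0.0,0.0,0.0],"spin":0.0},
    {"jaw":0.085,"translation":[0.0,0.0,0.0],"spin":0.0},
    {"jaw":0.085,"translation":[0.0,0.0,-0.025],"spin":0.0},
    {"jaw":0.085,"translation":[0.0,0.0,-0.03],"spin":0.0},
    {"jaw":0.085,"translation":[0.0,0.0,-0.03],"spin":0.0}
  ]
}}

```text
time: 23.17
tool_pos: [477.2, 237.8, 146.9]
tcp_rot: [-179.9, -0.1, 174.8]
ft_force: [0.3, 0.8, 0.9]
finger_gap: 84.8
grip_force: 0.0
```

```bash
sleep 1; python3 go.py 633.8 -228.5 150 85.5
```

```text
after [-452.6  192.7   -3.1] /8 [-0.0566  0.0241 -0.0004]
mean [-457.4 -181.    -3.1] /8 [-0.0572 -0.0226 -0.0004]
before [-198.2 -450.2   -3.1] /8 [-0.0248 -0.0563 -0.0004]
t 23.17 spin 1.5586 /8 0.1948 yaw 174.8 rot [-1.7993e+02 -1.4000e-01  1.7480e+02] j [ 21.   1. 102.   0.  78. -64.] [477.2 237.8 146.9] 84.81082726857437
```

>>> {"op": "carry_out", "data": {
  "commands": [
    {"jaw":0.085,"translation":[-0.016,-0.037,0.0],"spin":0.0},
    {"jaw":0.085,"translation":[-0.016,-0.037,0.0],"spin":0.0},
    {"jaw":0.085,"translation":[-0.016,-0.037,0.0],"spin":0.0},
    {"jaw":0.085,"translation":[-0.016,-0.037,0.0],"spin":0.0},
    {"jaw":0.085,"translation":[-0.016,-0.037,0.0],"spin":0.0},
    {"jaw":0.085,"translation":[-0.016,-0.037,0.0],"spin":0.0},
    {"jaw":0.085,"translation":[-0.016,-0.037,0.0],"spin":0.0},
    {"jaw":0.085,"translation":[-0.016,-0.037,0.0],"spin":0.0}
  ]
}}

```text
time: 23.83
tool_pos: [579.1, -70.2, 147.0]
tcp_rot: [180.0, 0.0, 174.8]
ft_force: [-0.2, 0.8, 0.3]
finger_gap: 85.1
grip_force: 0.0
```

>>> {"op": "carry_out", "data": {
  "commands": [
    {"jaw":0.085,"translation":[-0.016,-0.037,0.0],"spin":0.0},
    {"jaw":0.085,"translation":[-0.016,-0.037,0.0],"spin":0.0},
    {"jaw":0.085,"translation":[-0.016,-0.037,0.0],"spin":-0.006},
    {"jaw":0.085,"translation":[-0.02,-0.035,0.0],"spin":-0.006},
    {"jaw":0.085,"translation":[0.0,0.0,0.0],"spin":0.0},
    {"jaw":0.085,"translation":[0.0,0.0,0.0],"spin":0.0},
    {"jaw":0.085,"translation":[0.0,0.0,0.0],"spin":0.0},
    {"jaw":0.085,"translation":[0.0,0.0,0.0],"spin":0.0}
  ]
}}

```text
time: 24.5
tool_pos: [633.4, -218.5, 147.0]
tcp_rot: [180.0, -0.0, 175.5]
ft_force: [-0.0, 0.4, -1.0]
finger_gap: 85.1
grip_force: 0.0
```

```bash
sleep 1; python3 go.py 634 -228.8 68 175.5;  python3 look.py jar round_mat 5 p5 478 239; python3 -c "
from h import *
T=r.snapshot('top');D=r.snapshot('side')
for ps in([T,D],[T],[D]): print(fit(ps,'square_mat'))"
```

```text
after [ -1.4 -10.2  79. ] /8 [-0.0002 -0.0013  0.0099]
mean [ -1.4 -10.2  79. ] /8 [-0.0002 -0.0013  0.0099]
before [ -1.4 -10.2  79. ] /8 [-0.0002 -0.0013  0.0099]
t 24.5 spin 0.0007 /8 0.0001 yaw 175.54 rot [ 1.7997e+02 -2.0000e-02  1.7554e+02] j [ -23.   21.   78.    0.   81. -109.] [ 633.4 -218.5  147. ] 85.11966160788387
[ 633.6 -218.2  147.6] [1.8000e+02 2.0000e-02 1.7558e+02] 24.6
jar both (array([476.8, 238.8,   0. ]), np.float64(0.943), 2)
round_mat both (array([477.6, 240.2,   0. ]), np.float64(0.825), 2)
jar T (array([477.8, 237.5,   0. ]), np.float64(0.963), 1)
round_mat T (array([477.6, 238.7,   0. ]), np.float64(0.865), 1)
jar S (array([477.6, 242.3,   0. ]), np.float64(0.955), 1)
round_mat S (array([478.4, 242.6,   0. ]), np.float64(0.892), 1)
(array([646.45855878, 260.2672158 ,  91.6611932 ]), np.float64(0.9366124868392944), 2)
(array([647.03104685, 259.6138231 ,   2.48288306]), np.float64(0.9708508849143982), 1)
(array([646.22166037, 263.56458209,   2.64236668]), np.float64(0.9407904744148254), 1)
```

View pics/p5T.png

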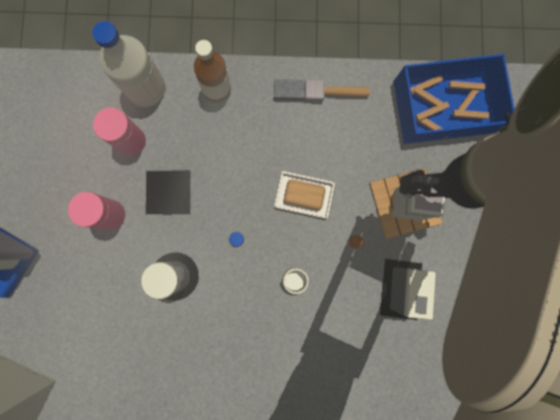

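>>> {"op": "carry_out", "data": {
  "commands": [
    {"jaw":0.085,"translation":[-0.001,-0.01,0.0],"spin":0.0},
    {"jaw":0.085,"translation":[0.0,0.0,0.02],"spin":0.0},
    {"jaw":0.085,"translation":[0.0,0.0,0.02],"spin":0.0},
    {"jaw":0.085,"translation":[0.0,0.0,0.02],"spin":0.0},
    {"jaw":0.085,"translation":[0.0,0.0,0.018],"spin":0.0},
    {"jaw":0.085,"translation":[0.0,0.0,0.0],"spin":0.0},
    {"jaw":0.05,"translation":[0.0,0.0,0.0],"spin":0.0},
    {"jaw":0.05,"translation":[0.0,0.0,0.0],"spin":0.0}
  ],
  "squeeze": 50
}}

```text
time: 25.97
tool_pos: [634.4, -230.3, 70.4]
tcp_rot: [-180.0, 0.1, 175.5]
ft_force: [-1.0, 2.7, 3.4]
finger_gap: 63.3
grip_force: 3.3
```

>>> {"op": "carry_out", "data": {
  "commands": [
    {"jaw":0.05,"translation":[0.0,0.0,0.0],"spin":0.0},
    {"jaw":0.05,"translation":[0.0,0.0,0.0],"spin":0.0},
    {"jaw":0.05,"translation":[0.0,0.0,0.0],"spin":0.0},
    {"jaw":0.05,"translation":[0.0,0.0,0.0],"spin":0.0},
    {"jaw":0.05,"translation":[0.0,0.0,0.0],"spin":0.0},
    {"jaw":0.05,"translation":[0.0,0.0,0.0],"spin":0.0},
    {"jaw":0.05,"translation":[0.0,0.0,0.0],"spin":0.0},
    {"jaw":0.05,"translation":[0.0,0.0,0.0],"spin":0.0}
  ]
}}

```text
time: 26.63
tool_pos: [634.9, -230.3, 71.0]
tcp_rot: [-179.9, 0.2, 175.5]
ft_force: [0.1, 0.0, 5.3]
finger_gap: 59.7
grip_force: 54.8
```

```bash
sleep 1; python3 go.py 648 260.5 130 182.5
```

```text
after [-34.5 489.7 -59. ] /8 [-0.0043  0.0612 -0.0074]
mean [ -4.5 490.9 -59. ] /8 [-0.0006  0.0614 -0.0074]
before [ 25.5 490.3 -59. ] /8 [ 0.0032  0.0613 -0.0074]
t 26.63 spin -0.1223 /8 -0.0153 yaw 175.49 rot [-1.7993e+02  1.6000e-01  1.7549e+02] j [ -24.   26.   81.   -0.   73. -110.] [ 634.9 -230.3   71. ] 59.729240401152936
```

>>> {"op": "carry_out", "data": {
  "commands": [
    {"jaw":0.05,"translation":[0.0,0.0,-0.03],"spin":0.0},
    {"jaw":0.05,"translation":[0.0,0.0,-0.03],"spin":-0.06},
    {"jaw":0.05,"translation":[0.0,0.0,0.0],"spin":-0.062},
    {"jaw":0.05,"translation":[-0.003,0.04,0.0],"spin":0.0},
    {"jaw":0.05,"translation":[-0.003,0.04,0.0],"spin":0.0},
    {"jaw":0.05,"translation":[-0.003,0.04,0.0],"spin":0.0},
    {"jaw":0.05,"translation":[-0.003,0.04,0.0],"spin":0.0},
    {"jaw":0.05,"translation":[-0.003,0.04,0.0],"spin":0.0}
  ]
}}

```text
time: 27.3
tool_pos: [639.3, -27.4, 128.5]
tcp_rot: [180.0, -0.1, -177.5]
ft_force: [1.9, 0.1, -3.4]
finger_gap: 59.4
grip_force: 56.1
```

>>> {"op": "carry_out", "data": {
  "commands": [
    {"jaw":0.05,"translation":[-0.003,0.04,0.0],"spin":0.0},
    {"jaw":0.05,"translation":[-0.003,0.04,0.0],"spin":0.0},
    {"jaw":0.05,"translation":[-0.003,0.04,0.0],"spin":0.0},
    {"jaw":0.05,"translation":[-0.003,0.04,0.0],"spin":0.0},
    {"jaw":0.05,"translation":[-0.003,0.04,0.0],"spin":0.0},
    {"jaw":0.05,"translation":[-0.003,0.04,0.0],"spin":0.0},
    {"jaw":0.05,"translation":[-0.003,0.04,0.0],"spin":0.0},
    {"jaw":0.05,"translation":[0.0,0.0,0.0],"spin":0.0}
  ]
}}

```text
time: 27.97
tool_pos: [647.1, 259.6, 128.4]
tcp_rot: [179.8, -0.1, -177.2]
ft_force: [-0.2, -0.1, -3.2]
finger_gap: 59.9
grip_force: 56.5
```

```bash
sleep 1; python3 go.py 648 260.5 66 182.5
```

```text
after [-0.9  0.8 62.4] /8 [-0.0001  0.0001  0.0078]
mean [-0.9  0.8 62.4] /8 [-0.0001  0.0001  0.0078]
before [-0.9  0.8 62.4] /8 [-0.0001  0.0001  0.0078]
t 27.97 spin 0.0056 /8 0.0007 yaw -177.18 rot [ 1.7980e+02 -6.0000e-02 -1.7718e+02] j [ 18.  26.  74.   0.  80. -75.] [647.1 259.6 128.4] 59.88274636765822
```

Lower partway and settle.

>>> {"op": "carry_out", "data": {
  "commands": [
    {"jaw":0.05,"translation":[0.0,0.0,0.02],"spin":0.0},
    {"jaw":0.05,"translation":[0.0,0.0,0.02],"spin":0.0},
    {"jaw":0.05,"translation":[0.0,0.0,0.012],"spin":0.0},
    {"jaw":0.05,"translation":[0.0,0.0,0.0],"spin":0.0},
    {"jaw":0.05,"translation":[0.0,0.0,0.0],"spin":0.0},
    {"jaw":0.05,"translation":[0.0,0.0,0.0],"spin":0.0},
    {"jaw":0.05,"translation":[0.0,0.0,0.0],"spin":0.0},
    {"jaw":0.05,"translation":[0.0,0.0,0.0],"spin":0.0}
  ]
}}

```text
time: 28.63
tool_pos: [650.1, 251.5, 79.0]
tcp_rot: [180.0, 0.1, -177.5]
ft_force: [0.3, -0.1, -2.6]
finger_gap: 59.7
grip_force: 56.4
```

```bash
sleep 1; python3 go.py 648 260.5 65 182.5
```

```text
after [ 1.7  9.1 14. ] /8 [0.0002 0.0011 0.0017]
mean [ 1.7  9.1 14. ] /8 [0.0002 0.0011 0.0017]
before [ 1.7  9.1 14. ] /8 [0.0002 0.0011 0.0017]
t 28.63 spin -0.0007 /8 -0.0001 yaw -177.54 rot [ 1.7996e+02  1.5000e-01 -1.7754e+02] j [ 17.  28.  76.   0.  75. -76.] [650.1 251.5  79. ] 59.69992322437349
```

>>> {"op": "carry_out", "data": {
  "commands": [
    {"jaw":0.05,"translation":[0.0015,0.009,0.0],"spin":0.0},
    {"jaw":0.05,"translation":[0.0,0.0,0.005],"spin":0.0},
    {"jaw":0.05,"translation":[0.0,0.0,0.005],"spin":0.0},
    {"jaw":0.05,"translation":[0.0,0.0,0.001],"spin":0.0},
    {"jaw":0.05,"translation":[0.0,0.0,0.0],"spin":0.0},
    {"jaw":0.05,"translation":[0.0,0.0,0.0],"spin":0.0},
    {"jaw":0.05,"translation":[0.0,0.0,0.0],"spin":0.0},
    {"jaw":0.05,"translation":[0.0,0.0,0.0],"spin":0.0}
  ]
}}

```text
time: 29.3
tool_pos: [647.1, 260.2, 65.9]
tcp_rot: [-180.0, -0.0, -177.5]
ft_force: [-0.8, 0.7, -2.4]
finger_gap: 59.1
grip_force: 55.0
```

```bash
sleep 1; python3 go.py 648 260.5 65 182.5
```

```text
after [-0.9  0.3  0.9] /8 [-0.0001  0.      0.0001]
mean [-0.9  0.3  0.9] /8 [-0.0001  0.      0.0001]
before [-0.9  0.3  0.9] /8 [-0.0001  0.      0.0001]
t 29.3 spin -0.0005 /8 -0.0001 yaw -177.53 rot [-1.7999e+02 -1.0000e-02 -1.7753e+02] j [ 18.  29.  77.  -0.  74. -75.] [647.1 260.2  65.9] 59.137656233680254
```

Lower to contact, release, retreat upward, then head toward the cup.

>>> {"op": "carry_out", "data": {
  "commands": [
    {"jaw":0.05,"translation":[0.0,0.0,0.001],"spin":0.0},
    {"jaw":0.05,"translation":[0.0,0.0,0.001],"spin":0.0},
    {"jaw":0.05,"translation":[0.0,0.0,0.0],"spin":0.0},
    {"jaw":0.085,"translation":[0.0,0.0,0.0],"spin":0.0},
    {"jaw":0.085,"translation":[0.0,0.0,0.0],"spin":0.0},
    {"jaw":0.085,"translation":[0.0,0.0,0.0],"spin":0.0},
    {"jaw":0.085,"translation":[0.0,0.0,0.0],"spin":0.0},
    {"jaw":0.085,"translation":[0.0,0.0,0.0],"spin":0.0}
  ]
}}

```text
time: 29.97
tool_pos: [647.1, 260.2, 63.9]
tcp_rot: [-180.0, -0.0, -177.5]
ft_force: [0.7, 0.2, 0.0]
finger_gap: 85.1
grip_force: 0.0
```

>>> {"op": "carry_out", "data": {
  "commands": [
    {"jaw":0.085,"translation":[0.0,0.0,-0.02],"spin":0.0},
    {"jaw":0.085,"translation":[0.0,0.0,-0.03],"spin":0.0},
    {"jaw":0.085,"translation":[0.0,0.0,-0.03],"spin":0.0},
    {"jaw":0.085,"translation":[0.02,-0.035,0.0],"spin":0.0},
    {"jaw":0.085,"translation":[0.02,-0.035,0.0],"spin":0.0},
    {"jaw":0.085,"translation":[0.02,-0.035,0.0],"spin":0.0},
    {"jaw":0.085,"translation":[0.02,-0.035,0.0],"spin":0.0},
    {"jaw":0.085,"translation":[0.02,-0.035,0.0],"spin":0.0}
  ]
}}

```text
time: 30.63
tool_pos: [553.7, 79.9, 144.0]
tcp_rot: [-180.0, 0.0, -177.5]
ft_force: [-0.2, -0.4, -0.1]
finger_gap: 85.0
grip_force: 0.0
```

```bash
sleep 1; python3 go.py 477 -1 100 182.5; python3 look.py tin square_mat 5 p6
```

```text
after [ 80.2 -77.4  44. ] /8 [ 0.01   -0.0097  0.0055]
mean [ 80.2 -77.4  44. ] /8 [ 0.01   -0.0097  0.0055]
before [ 80.2 -77.4  44. ] /8 [ 0.01   -0.0097  0.0055]
t 30.63 spin 0.0001 /8 0.0 yaw -177.49 rot [-1.7999e+02  2.0000e-02 -1.7749e+02] j [  3.   5.  98.  -0.  78. -90.] [553.7  79.9 144. ] 85.02689478964272
[551.9  76.7 143.1] [-1.7990e+02 -1.7000e-01 -1.7774e+02] 30.73
tin both (array([ 491.2, -189.6,    1.7]), np.float64(0.145), 2)
square_mat both None
tin T (array([ 491.2, -189.6,    1.7]), np.float64(0.29), 1)
square_mat T None
tin S (array([642.9, 260.9,  73.8]), np.float64(0.532), 1)
square_mat S (array([649.5, 264.3,   2.1]), np.float64(0.706), 1)
```

>>> {"op": "carry_out", "data": {
  "commands": [
    {"jaw":0.085,"translation":[0.026,-0.026,0.0],"spin":0.0},
    {"jaw":0.085,"translation":[0.026,-0.026,0.0],"spin":0.0},
    {"jaw":0.085,"translation":[0.026,-0.026,0.0],"spin":0.0},
    {"jaw":0.085,"translation":[0.0,0.0,0.03],"spin":0.0},
    {"jaw":0.085,"translation":[0.0,0.0,0.03],"spin":0.0},
    {"jaw":0.085,"translation":[0.0,0.0,0.0],"spin":0.0},
    {"jaw":0.085,"translation":[0.0,0.0,0.0],"spin":0.0},
    {"jaw":0.085,"translation":[0.0,0.0,0.0],"spin":0.0}
  ],
  "squeeze": 20
}}

```text
time: 31.8
tool_pos: [481.1, 0.3, 85.3]
tcp_rot: [-180.0, 0.0, -177.5]
ft_force: [0.7, 0.1, -0.3]
finger_gap: 85.0
grip_force: 0.0
```

```bash
sleep 1; python3 go.py 477 -1 14 182.5; python3 look.py tin square_mat 5 p6
```

```text
after [ 4.1 -1.2 71.3] /8 [ 0.0005 -0.0001  0.0089]
mean [ 4.1 -1.2 71.3] /8 [ 0.0005 -0.0001  0.0089]
before [ 4.1 -1.2 71.3] /8 [ 0.0005 -0.0001  0.0089]
t 31.8 spin 0.0006 /8 0.0001 yaw -177.47 rot [-1.8000e+02  3.0000e-02 -1.7747e+02] j [ -6.  -4. 113.   0.  71. -99.] [4.811e+02 3.000e-01 8.530e+01] 84.9855347062501
[4.819e+02 2.000e-01 8.610e+01] [-1.7998e+02  1.5000e-01 -1.7747e+02] 31.9
tin both (array([646.5, 260.3,  -1.6]), np.float64(0.574), 2)
square_mat both (array([646.6, 259.4,   2.3]), np.float64(0.518), 2)
tin T (array([646.6, 260. ,  89. ]), np.float64(0.945), 1)
square_mat T (array([646.9, 258.3,   1.6]), np.float64(0.845), 1)
tin S (array([641.5, 300.4,  53.9]), np.float64(0.268), 1)
square_mat S (array([644.2, 314.9,  92.5]), np.float64(0.128), 1)
```

View pics/p6T.png

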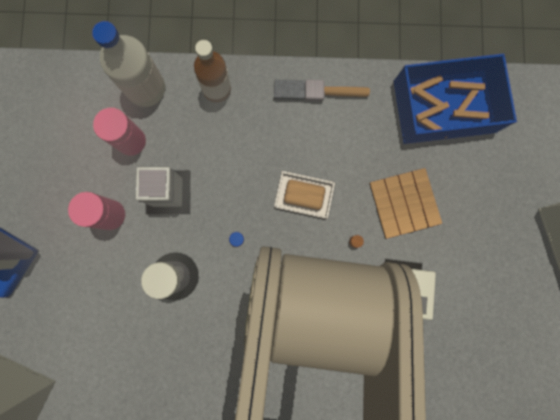

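>>> {"op": "carry_out", "data": {
  "commands": [
    {"jaw":0.085,"translation":[0.004,-0.001,0.01],"spin":0.0},
    {"jaw":0.085,"translation":[0.0,0.0,0.02],"spin":0.0},
    {"jaw":0.085,"translation":[0.0,0.0,0.02],"spin":0.0},
    {"jaw":0.085,"translation":[0.0,0.0,0.02],"spin":0.0},
    {"jaw":0.085,"translation":[0.0,0.0,0.0],"spin":0.0},
    {"jaw":0.085,"translation":[0.0,0.0,0.0],"spin":0.0},
    {"jaw":0.04,"translation":[0.0,0.0,0.0],"spin":0.0},
    {"jaw":0.04,"translation":[0.0,0.0,0.0],"spin":0.0}
  ]
}}

```text
time: 32.97
tool_pos: [477.4, -1.4, 15.5]
tcp_rot: [-180.0, 0.1, -177.5]
ft_force: [0.1, -0.2, -0.3]
finger_gap: 63.7
grip_force: 0.0
```

>>> {"op": "carry_out", "data": {
  "commands": [
    {"jaw":0.04,"translation":[0.0,0.0,0.0],"spin":0.0},
    {"jaw":0.04,"translation":[0.0,0.0,0.0],"spin":0.0},
    {"jaw":0.04,"translation":[0.0,0.0,0.0],"spin":0.0},
    {"jaw":0.04,"translation":[0.0,0.0,0.0],"spin":0.0},
    {"jaw":0.04,"translation":[0.0,0.0,0.0],"spin":0.0},
    {"jaw":0.04,"translation":[0.0,0.0,0.0],"spin":0.0},
    {"jaw":0.04,"translation":[0.0,0.0,0.0],"spin":0.0},
    {"jaw":0.04,"translation":[0.0,0.0,0.0],"spin":0.0}
  ]
}}

```text
time: 33.63
tool_pos: [477.5, -1.4, 15.7]
tcp_rot: [-180.0, 0.1, -177.5]
ft_force: [-1.8, -0.6, 6.7]
finger_gap: 47.7
grip_force: 20.3
```

```bash
sleep 1; python3 go.py 478.5 239 170 182.5
```

```text
after [ -11.5  240.2 -154.3] /8 [-0.0014  0.03   -0.0193]
mean [ -11.4  240.2 -154.3] /8 [-0.0014  0.03   -0.0193]
before [ -11.4  240.2 -154.3] /8 [-0.0014  0.03   -0.0193]
t 33.63 spin -0.0004 /8 -0.0 yaw -177.52 rot [-1.7998e+02  1.4000e-01 -1.7752e+02] j [ -6.   1. 116.  -0.  63. -99.] [477.5  -1.4  15.7] 47.724669203161426
```

>>> {"op": "carry_out", "data": {
  "commands": [
    {"jaw":0.04,"translation":[0.0,0.0,-0.03],"spin":0.0},
    {"jaw":0.04,"translation":[0.0,0.0,-0.03],"spin":0.0},
    {"jaw":0.04,"translation":[0.0,0.0,-0.03],"spin":0.0},
    {"jaw":0.04,"translation":[0.0,0.0,-0.03],"spin":0.0},
    {"jaw":0.04,"translation":[0.0,0.0,-0.02],"spin":0.0},
    {"jaw":0.04,"translation":[-0.002,0.03,0.0],"spin":0.0},
    {"jaw":0.04,"translation":[-0.002,0.03,0.0],"spin":0.0},
    {"jaw":0.04,"translation":[-0.002,0.03,0.0],"spin":0.0}
  ]
}}

```text
time: 34.3
tool_pos: [479.1, 89.6, 155.6]
tcp_rot: [180.0, 0.2, -177.6]
ft_force: [0.1, -0.1, -1.0]
finger_gap: 47.4
grip_force: 21.2
```

>>> {"op": "carry_out", "data": {
  "commands": [
    {"jaw":0.04,"translation":[-0.001,0.03,0.0],"spin":0.0},
    {"jaw":0.04,"translation":[-0.001,0.03,0.0],"spin":0.0},
    {"jaw":0.04,"translation":[-0.001,0.03,0.0],"spin":0.0},
    {"jaw":0.04,"translation":[-0.001,0.03,0.0],"spin":0.0},
    {"jaw":0.04,"translation":[-0.001,0.03,0.0],"spin":0.0},
    {"jaw":0.04,"translation":[0.0,0.0,0.0],"spin":0.0},
    {"jaw":0.04,"translation":[0.0,0.0,0.0],"spin":0.0},
    {"jaw":0.04,"translation":[0.0,0.0,0.0],"spin":0.0}
  ]
}}

```text
time: 34.97
tool_pos: [476.8, 238.9, 154.3]
tcp_rot: [-180.0, 0.0, -177.5]
ft_force: [-0.3, 0.3, -1.0]
finger_gap: 47.9
grip_force: 21.2
```

```bash
sleep 1; python3 go.py 478.7 239.2 134 182.5
```

```text
after [-1.9  0.2 20.3] /8 [-0.0002  0.      0.0025]
mean [-1.9  0.2 20.3] /8 [-0.0002  0.      0.0025]
before [-1.9  0.2 20.3] /8 [-0.0002  0.      0.0025]
t 34.97 spin 0.0004 /8 0.0001 yaw -177.48 rot [-179.98    0.   -177.48] j [ 21.   0. 101.  -0.  79. -71.] [476.8 238.9 154.3] 47.89665986207195
```

>>> {"op": "carry_out", "data": {
  "commands": [
    {"jaw":0.04,"translation":[-0.002,0.0,0.008],"spin":0.0},
    {"jaw":0.04,"translation":[0.0,0.0,0.008],"spin":0.0},
    {"jaw":0.04,"translation":[0.0,0.0,0.004],"spin":0.0},
    {"jaw":0.04,"translation":[0.0,0.0,0.001],"spin":0.0},
    {"jaw":0.04,"translation":[0.0,0.0,0.0],"spin":0.0},
    {"jaw":0.04,"translation":[0.0,0.0,0.0],"spin":0.0},
    {"jaw":0.04,"translation":[0.0,0.0,0.0],"spin":0.0},
    {"jaw":0.04,"translation":[0.0,0.0,0.0],"spin":0.0}
  ]
}}

```text
time: 35.63
tool_pos: [479.2, 239.1, 133.5]
tcp_rot: [180.0, 0.0, -177.5]
ft_force: [-0.4, -0.1, 0.3]
finger_gap: 48.3
grip_force: 21.2
```

```bash
sleep 1; python3 go.py 478.7 239.2 131 182.5; python3 -c "
from bench import r;import cv2
D=r.snapshot('side')['pixels'];T=r.snapshot('top')['pixels'];print(r.sense()['ft_force'])
cv2.imwrite('pics/c1.png',cv2.resize(D[90:250,120:320],None,fx=3.5,fy=3.5,interpolation=cv2.INTER_CUBIC))"
```

```text
after [0.4 0.1 2.5] /8 [0.0001 0.     0.0003]
mean [0.4 0.1 2.5] /8 [0.0001 0.     0.0003]
before [0.4 0.1 2.5] /8 [0.0001 0.     0.0003]
t 35.63 spin -0.0005 /8 -0.0001 yaw -177.53 rot [ 1.7999e+02  3.0000e-02 -1.7753e+02] j [ 21.   1. 102.   0.  76. -71.] [479.2 239.1 133.5] 48.31880914358841
[-0.32978436  0.17790447 -0.63239597]
```

View pics/c1.png

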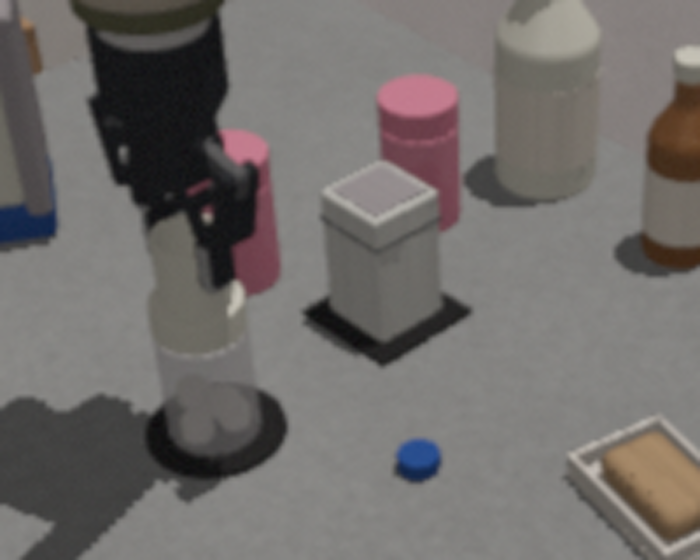

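>>> {"op": "carry_out", "data": {
  "commands": [
    {"jaw":0.04,"translation":[0.0,0.0,0.001],"spin":0.0},
    {"jaw":0.04,"translation":[0.0,0.0,0.001],"spin":0.0},
    {"jaw":0.04,"translation":[0.0,0.0,0.0],"spin":0.0},
    {"jaw":0.04,"translation":[0.0,0.0,0.0],"spin":0.0},
    {"jaw":0.04,"translation":[0.0,0.0,0.0],"spin":0.0},
    {"jaw":0.04,"translation":[0.0,0.0,0.0],"spin":0.0},
    {"jaw":0.04,"translation":[0.0,0.0,0.0],"spin":0.0},
    {"jaw":0.04,"translation":[0.0,0.0,0.0],"spin":0.0}
  ]
}}

```text
time: 36.4
tool_pos: [478.9, 239.1, 131.1]
tcp_rot: [180.0, 0.0, -177.5]
ft_force: [0.5, 0.3, 0.0]
finger_gap: 48.0
grip_force: 21.2
```

>>> {"op": "carry_out", "data": {
  "commands": [
    {"jaw":0.04,"translation":[0.0,0.0,0.001],"spin":0.0},
    {"jaw":0.04,"translation":[0.0,0.0,0.0],"spin":0.0},
    {"jaw":0.04,"translation":[0.0,0.0,0.0],"spin":0.0},
    {"jaw":0.04,"translation":[0.0,0.0,0.0],"spin":0.0},
    {"jaw":0.04,"translation":[0.0,0.0,0.0],"spin":0.0},
    {"jaw":0.04,"translation":[0.0,0.0,0.0],"spin":0.0},
    {"jaw":0.04,"translation":[0.0,0.0,0.0],"spin":0.0},
    {"jaw":0.04,"translation":[0.0,0.0,0.0],"spin":0.0}
  ]
}}

```text
time: 37.07
tool_pos: [479.3, 239.2, 130.7]
tcp_rot: [180.0, 0.1, -177.5]
ft_force: [-0.4, -0.5, 5.9]
finger_gap: 47.9
grip_force: 21.6
```

Contact (6 N). Release, rise, and retreat to the middle-back so that both cameras see.

>>> {"op": "carry_out", "data": {
  "commands": [
    {"jaw":0.085,"translation":[0.0,0.0,0.0],"spin":0.0},
    {"jaw":0.085,"translation":[0.0,0.0,0.0],"spin":0.0},
    {"jaw":0.085,"translation":[0.0,0.0,0.0],"spin":0.0},
    {"jaw":0.085,"translation":[0.0,0.0,0.0],"spin":0.0},
    {"jaw":0.085,"translation":[0.0,0.0,0.0],"spin":0.0},
    {"jaw":0.085,"translation":[0.0,0.0,-0.02],"spin":0.0},
    {"jaw":0.085,"translation":[0.0,0.0,-0.03],"spin":0.0},
    {"jaw":0.085,"translation":[0.0,0.0,-0.03],"spin":0.0}
  ]
}}

```text
time: 37.73
tool_pos: [477.8, 238.7, 209.7]
tcp_rot: [-179.9, -0.2, -177.5]
ft_force: [0.2, 0.4, 0.2]
finger_gap: 84.8
grip_force: 0.0
```

>>> {"op": "carry_out", "data": {
  "commands": [
    {"jaw":0.085,"translation":[0.0,-0.04,0.0],"spin":0.0},
    {"jaw":0.085,"translation":[0.0,-0.04,0.0],"spin":0.0},
    {"jaw":0.085,"translation":[0.0,-0.04,0.0],"spin":0.0},
    {"jaw":0.085,"translation":[0.0,-0.04,0.0],"spin":0.0},
    {"jaw":0.085,"translation":[0.0,-0.04,0.0],"spin":0.0},
    {"jaw":0.085,"translation":[0.0,-0.04,0.0],"spin":0.0},
    {"jaw":0.085,"translation":[0.0,-0.03,0.0],"spin":0.0},
    {"jaw":0.085,"translation":[0.0,0.0,0.0],"spin":0.0}
  ]
}}

```text
time: 38.4
tool_pos: [490.5, -35.8, 210.2]
tcp_rot: [-179.9, 0.0, -177.8]
ft_force: [-0.5, -0.3, 0.3]
finger_gap: 84.7
grip_force: 0.0
```

```bash
sleep 1; cat > fin.py <<'E'
from h import *
T=r.snapshot('top');D=r.snapshot('side');s=r.sense();print(s['time'],s['tool_pos'])
for n,z,near in(('tin',5,(647,260)),('tub',5,(463,-216)),('jar',5,(478,239)),('cup',115,(478,239)),('soap_dish',0,(646,-17))):
    for k,p in(('T',T),('S',D)):
        w=fit([p],n,z0=z,near=np.array(near)); print(n,k,w and (w[0].round(1),round(w[1],3)))
a=cv2.resize(T['pixels'][150:320,100:460],None,fx=2,fy=2,interpolation=cv2.INTER_CUBIC)
cv2.imwrite('pics/f1.png',a); cv2.imwrite('pics/f1s.png',D['pixels'])
E
python3 fin.py
```

```text
38.5 [490.44670637 -31.73697833 210.02311992]
tin T (array([646.8, 260.2,  -3.2]), np.float64(0.925))
tin S (array([635.6, 267.9, -34.2]), np.float64(0.766))
tub T None
tub S (array([ 462.6, -216.2,  178.3]), np.float64(0.952))
jar T (array([478.1, 233.4,   0. ]), np.float64(0.473))
jar S (array([477.7, 242.4,   0. ]), np.float64(0.782))
cup T (array([477.8, 238.3,   0. ]), np.float64(0.961))
cup S (array([478.7, 241.6,   0. ]), np.float64(0.958))
soap_dish T (array([646.7, -17.5,  78.9]), np.float64(0.914))
soap_dish S (array([646.2, -15.5,  76.6]), np.float64(0.861))
```

View pics/f1.png

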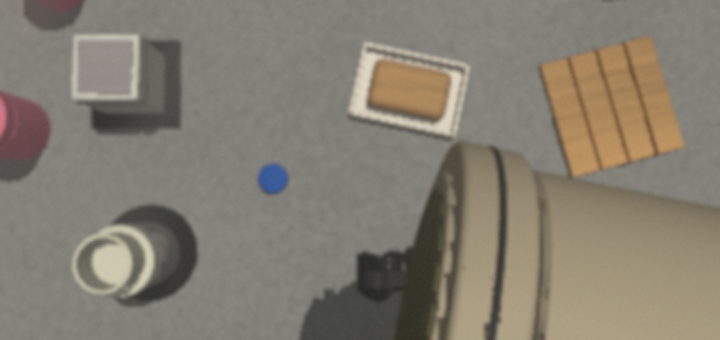

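View pics/f1s.png

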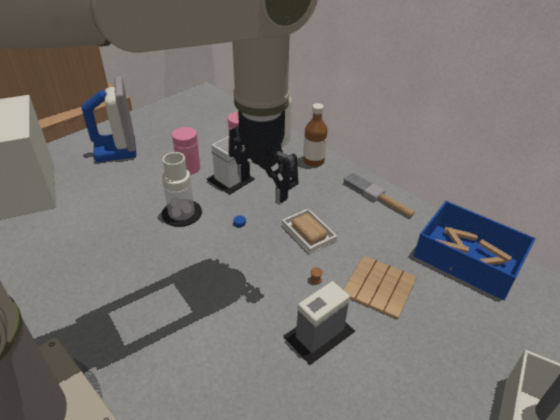

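```bash
python3 -c "
from bench import r
print(r.hand_in())"
```

```text
the job is handed in; nothing more can be done
None
```

I handed the job in at about 38.5 s. The last pictures show the jar, tin and tub upright on their own mats to within about 2 mm, the cup mouth up in the middle of the jar's lid, the board empty and the soap dish where it was.

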